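Load the last fin, close the brazing jig and set its knurled nut

TASK

Take the copper fin that waits on the firebrick and stand it on edge in the empty slot of the brazing jig, fully down and centred like its neighbours, then swing the keeper bar over the fins as far as it goes, against its stop post. Now screw the knurled nut clockwise down the stud until it bottoms out on the keeper, back it off a quarter turn so that the bar can float when the jig gets hot, and finish while still gripping the nut so that it cannot creep: do not let go of it. Leave the two fins that already stand in the jig in their slots and do not disturb the flux jar, the collar on the brick or the wire brush.

Things in the scene. Friction and masses are not known exactly. Their poses are not given: they have to be found in the camera images.
- jig: Steel brazing jig fixed to the bench: base plate 265 x 115 x 12 mm with an upright stud and two slotted rails. Origin: stud axis at bench level; x runs along the rack, y along the slots, z up. Rails 12 mm wide at y = -32 and +32 mm, 38 mm high over the bench. Stud: 32 mm thick boss up to 85 mm, then 16 mm thread up to 147 mm. Stop post 12 mm thick, 96 mm high at x = 207, y = -18.5 mm.
- slot (a point): The empty one of three slots that cross the rails at jig x = 85, 123 and 161 mm (which is empty changes). Point: on the slot's floor (the base plate, 12 mm above the bench), midway between the rails. Axes as the jig's: x across the slot, y along it. Slots are 8 mm wide, 26 mm deep, with mouths rounded to a 4 mm radius.
- fin_center (a point): Loose copper fin to load: plate 6 mm thick (its x), 100 long (y), 70 high (z), 0.3 to 0.5 kg. Point: its centre, 35 mm above its lower edge. It starts on edge in an 8 mm wide, 18 mm deep kerf (along y) in a fixed firebrick 115 x 115 x 64 mm: lower edge 46 mm above the bench, 52 mm showing. A copper collar lies on the brick about 42 mm from its plane. It may go in either way round.
- fin_b_center (a point): One of two identical copper fins already standing in the jig (6 x 100 x 70 mm, top 82 mm above the bench): its centre.
- fin_c_center (a point): The other copper fin already standing in the jig: its centre.
- keeper (a joint): Angle (rad) of the keeper bar about the stud. 0: over the fins along the jig's x, against the stop post; positive: swung away anticlockwise from above; starts at 1.05 to 1.45. Flat steel bar 25 mm wide, between 85 and 95 mm above the bench (3 mm over the fins' tops), reaching 217 mm from the stud. It stays where it is left; about 1 N at its pin moves it.
- keeper_pin (a point): Middle of the keeper's upright handle pin, 190 mm from the stud's axis: a steel pin 14 mm thick, standing from 95 to 131 mm above the bench; the point is 113 mm above the bench.
- nut (a joint): Angle (rad) of the knurled nut on the stud. 0: bottomed on the keeper; positive: unscrewed, anticlockwise from above. Starts at 2.6 to 4.4, already on the thread (other end at 9). Right-hand thread, 2 mm a turn; turns easily (0.06 N m), stays where it is left. A dark punch mark on its top face shows its turning.
- nut_grip (a point): Point on the nut's axis 22 mm above its underside; its x turns with the nut and points to the punch mark. Round knurled steel nut 40 mm across, 32 mm high, axis upright; underside 95.5 mm above the bench when bottomed (0.5 mm over the keeper). The stud runs through it and shows about 20 mm above it.
- flux: Bystander: white flux jar 56 mm wide, 60 mm high, by the stud end of the jig. Origin at its foot.
- collar: Bystander: copper collar 22 mm wide and 16 mm high on the firebrick. Origin at its foot.
- brush: Bystander: wire brush with a wooden handle, 260 mm long. Origin on the bench near its middle.
There are look-alikes about, which are no part of the job. What is shaped like the part that bears fin_b_center but green is not meant.

How it is judged:
By the outcome, as a careful person would: the job done as asked, in the order asked, and still so for the second after the job is handed in, while the arm keeps its last pose, push and grip.
It also fails if it takes over 61 s, if anything falls off the work surface, if the arm or the gripper's body presses on something with over 40 N, if the wrist force passes 120 N, or if a joint passes its speed limit or range.

ROBOT

A 6-joint arm with a two-finger parallel gripper is mounted at the origin on the work surface. World frame = base frame: x ahead of the robot, y to its left, z up, the work surface at z = 0. Lengths are in m, angles in rad, forces in N, time in s.
With the tool pointing down it reaches from about 0.225 to 0.875 m from the base axis. Payload 3.4 kg.
Tool frame: the origin (TCP) lies at the very end of the fingers, on their centre line; the grasp point (between the pads) lies 19 mm behind it; z points along the fingers, y is the direction in which the jaws open and shut (so a half turn about z gives the same grasp; the last joint's range is limited). The gripper opens to 85 mm and grips with 20 to 120 N. Pads are 22 mm wide; open, the fingers measure 114 mm over their backs; the gripper's body (76 mm by 85 mm) begins 54 mm behind the grasp point. The pads swing forward as they close: fully open they stand 13 mm farther back than shut.
Start: joints at [-1.425, 0.276, 1.505, -0, 1.361, -0.121], TCP at [0.152, -0.555, 0.201] pointing down, gripper open.
Joint ranges: [-2.89, 2.89], [-0.75, 2.08], [0.22, 2.7], [-1.18, 4.32], [0.11, 2.71], [-2.7, 2.7]. Speed limits (rad/s): [2.57, 2.57, 3.14, 3.14, 3.14, 3.14].

INTERFACE

Orientations are given as a unit quaternion [w, x, y, z].
In Python, from rig import manip, eyes gives the robot as it stands. The module is installed in compiled form; this text tells all that it offers.
- The arm moves only by the tool servo_tool, never from a script. Its argument "deltas" is one flat list of numbers, 6 for each row, row after row: the shift along the tool's x, y, z in cm, then the turn, a rotation vector about the tool's x, y, z in degrees. A call has 1 to 20 rows; each row shifts and turns the pose as measured when the row begins, along the tool's axes as they then stand; what a row does not reach is not made up. A row lasts 1/10 s, in which the tool goes at most 50 mm and 8.59 degrees, less where a joint would pass 70% of its speed; a pose out of reach is approached as far as the arm can. A call with a gripper value outside its range is refused whole. "jaw" is the finger opening in cm, from 0 to 8.54, set as the call begins (left out, the last holds). The fingers move at their own pace and stop on an object; "grip_force" is the grip in N (left out, the last holds). Time passes only in rows, so rows that do not move let the fingers close. It gives the time, the measured TCP pose, the force and the opening at its end, in the units of the state.
- manip.get_state(): the state, without advancing time (a new reading comes with each control period).
- eyes.get_image(name): name is "scene" or "top" or "wrist"; returns (picture, depth): 384x512x3 uint8, red, green, blue; 384x512 float32, m along the optical axis (not along the pixel's ray), 0 where there is no reading.
- eyes.get_calibration(name): a dict with "camera_matrix" (3x3 intrinsics, pixels), "rvec" (rotation vector, rad) and "tvec" (3), from world to camera coordinates, as OpenCV has them. Camera axes: x right, y down, z forward; pixel columns grow to the right and rows downward; lengths in m; the calibration is good to about 2 mm. A picture is of the moment at which its call begins: read the wrist's pose just before it. get_calibration takes no time and is no camera call; for the wrist camera it gives the pose at the moment of the call.
- manip.sign_off(): hands the job in, once; it reports no verdict.
The state is a dict: "clock": time; "qpos": joint angles; "qd": joint speeds; "effort": joint torques, N m; "position": TCP position; "ee_rot": TCP orientation; "contact_force": force on the tool from outside, world axes, zero at the start; "moment": the same for the moment, N m; "width": finger opening in m.
Only numpy, scipy, OpenCV 4.12 (cv2) and the standard library are available. Lean on these libraries where they do the work, as an engineer would, in place of code of your own. Each camera call takes 0.05 s, during which the arm holds its last target.

## Working session

There is one attempt and no reset: what is moved stays moved. The work goes in short steps, Python scripts to look and compute and a tool call to move; the robot and the scene stay as the last step left them, time stands still between calls to the robot, and variables do not carry over. Pictures are saved under pics/ and viewed, and the job is handed in when it is done.

Besides the shell and the picture viewer there is one more tool, called as name(argument=value, ...) on one line, values as JSON. servo_tool: Moves the arm, as the interface text tells. Its arguments: {"type":"object","properties":{"deltas":{"type":"array","items":{"type":"number"}},"jaw":{"type":"number"},"grip_force":{"type":"number"}},"required":["deltas"]}

```bash
mkdir -p pics; cat > h.py <<'E'
from rig import manip, eyes
import numpy as np, cv2
def snap(n,f):
    p,d=eyes.get_image(n); c=eyes.get_calibration(n)
    cv2.imwrite(f'pics/{f}.png',p[:,:,::-1]); np.savez(f'pics/{f}.npz',p=p,d=d,K=c['camera_matrix'],r=c['rvec'],t=c['tvec'])
def load(f):
    z=np.load(f'pics/{f}.npz'); return z
def cloud(z):
    d=z['d'];K=z['K'];v,u=np.indices(d.shape)
    X=np.stack([(u-K[0,2])/K[0,0]*d,(v-K[1,2])/K[1,1]*d,d],-1)
    R=cv2.Rodrigues(z['r'])[0]; P=(X-z['t'].reshape(3))@R
    P[d<=0]=np.nan
    return P
def proj(z,pts):
    return cv2.projectPoints(np.array(pts,float).reshape(-1,3),z['r'],z['t'],z['K'],None)[0].reshape(-1,2)
E
python3 - <<'E'
from h import *
s=manip.get_state();print(s)
snap('top','top0');snap('scene','sc0')
for f in('top0','sc0'):
    z=load(f);R=cv2.Rodrigues(z['r'])[0];print(f,-R.T@z['t'].reshape(3),R[2],z['K'].round(1).tolist())
E
```

```text
{'clock': 0.0, 'qpos': array([-1.42501229e+00,  2.76598090e-01,  1.50614211e+00,  4.63768647e-05,
        1.36070610e+00, -1.20998541e-01]), 'qd': array([-1.62062140e-03, -2.55876495e-04, -1.41110125e-04, -3.79050590e-04,
        6.38004293e-04, -5.11764783e-05]), 'effort': array([ 1.99781352e-03, -4.16761994e+01, -2.45803767e+01,  3.13265118e-04,
        1.07992798e-02,  1.11660313e-05]), 'position': array([ 0.15151362, -0.55406828,  0.20003443]), 'ee_rot': array([-9.27033525e-04,  9.91116786e-01,  1.32991195e-01,  1.11867345e-05]), 'contact_force': array([-0.20840946,  0.46290287, -0.74855336]), 'moment': array([-0.01874326,  0.00790071, -0.010022  ]), 'width': 0.08561223019411947}
top0 [0.33854906 0.04209289 1.18138346] [ 0.17285524 -0.00589084 -0.98492962] [[402.0, 0.0, 261.6], [0.0, 402.0, 188.3], [0.0, 0.0, 1.0]]
sc0 [ 1.44203235 -0.08442066  0.96612904] [-0.71875613  0.07429556 -0.69128127] [[479.4, 0.0, 252.8], [0.0, 479.4, 193.2], [0.0, 0.0, 1.0]]
```

View pics/top0.png

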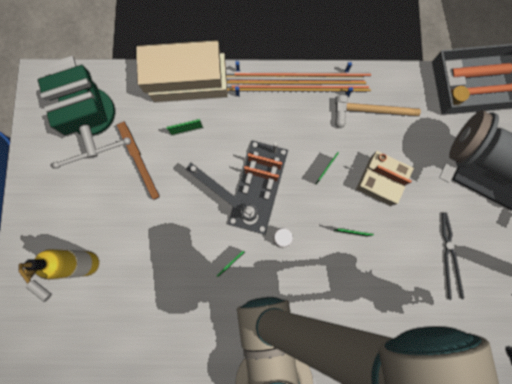

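View pics/sc0.png

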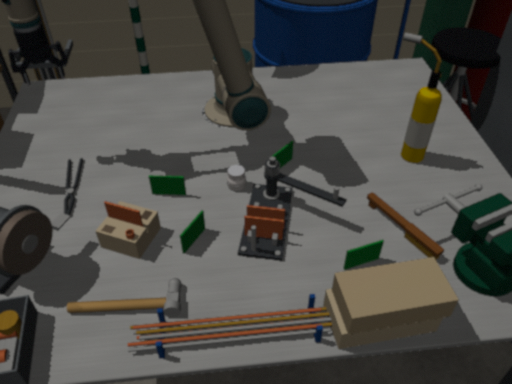

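```bash
python3 - <<'E'
from h import *
z=load('top0');p=z['p'][:,:,::-1]
cv2.imwrite('pics/c1.png',cv2.resize(p[125:255,165:305],None,fx=4.3,fy=4.3,interpolation=cv2.INTER_CUBIC))
a=cv2.resize(p[140:215,345:425],None,fx=5,fy=5,interpolation=cv2.INTER_CUBIC)
z=load('sc0');b=cv2.resize(z['p'][145:265,85:355,::-1],None,fx=2.9,fy=2.9,interpolation=cv2.INTER_CUBIC)
cv2.imwrite('pics/c2.png',a);cv2.imwrite('pics/c3.png',b)
E
```

```text
(no output)
```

View pics/c1.png

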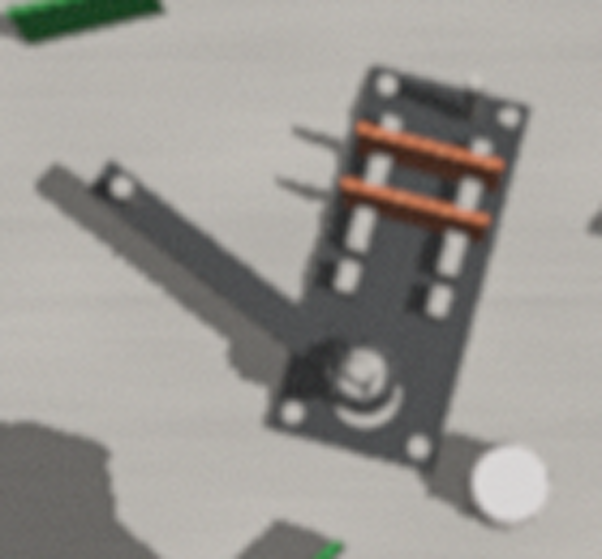

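View pics/c2.png

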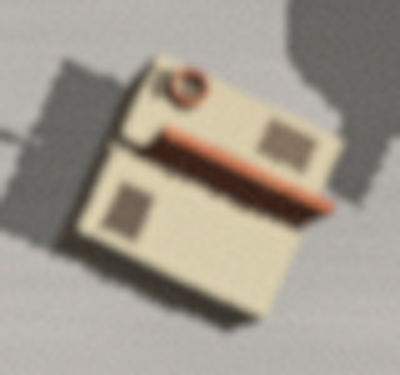

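View pics/c3.png

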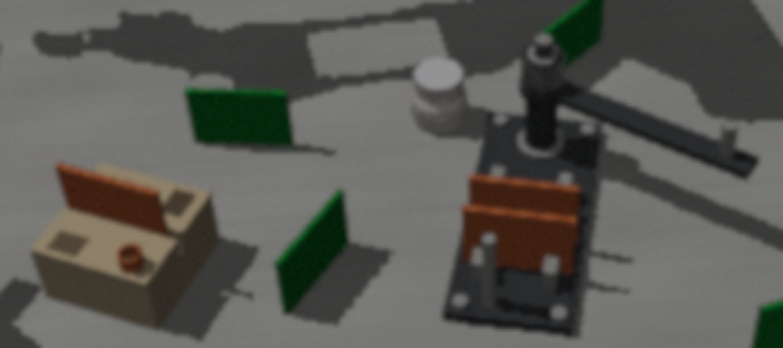

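```bash
python3 - <<'E'
from h import *
z=load('top0');P=cloud(z);p=z['p'].astype(int)
hsv=cv2.cvtColor(z['p'],cv2.COLOR_RGB2HSV)
H,S,V=[hsv[...,i].astype(int) for i in range(3)]
cop=(S>120)&((H<15)|(H>172))
n,l,st,c=cv2.connectedComponentsWithStats(cop.astype(np.uint8))
for i in range(1,n):
    if st[i,4]>15 and 100<c[i][1]<260 and 200<c[i][0]<430:
        q=P[l==i]; zmx=np.nanpercentile(q[:,2],90); m=q[:,2]>zmx-0.006
        t=q[m]; mu=t.mean(0); u,s,vt=np.linalg.svd(t[:,:2]-mu[:2]); 
        e=(t[:,:2]-mu[:2])@vt[0]
        print(c[i].round(1),st[i,4],zmx.round(4),'mid',(mu[:2]+vt[0]*(e.max()+e.min())/2).round(4),'ang',np.degrees(np.arctan2(vt[0,1],vt[0,0])).round(1),'len',np.ptp(e).round(4))
# plate
reg=np.zeros(cop.shape,bool);reg[130:250,220:300]=1
m=reg&(np.abs(P[...,2]-.012)<.004)&(V<110)
mm=cv2.morphologyEx(m.astype(np.uint8),cv2.MORPH_OPEN,np.ones((2,2)))
n,l,st,c=cv2.connectedComponentsWithStats(mm);k=1+st[1:,4].argmax();q=P[l==k][:,:2]
print('plate',cv2.minAreaRect((q*1000).astype(np.float32)))
# nut top
for lo,hi in((.12,.136),(.136,.155),(.086,.1),(.12,.14)):
    m=reg&(P[...,2]>lo)&(P[...,2]<hi);print(lo,hi,m.sum(),np.nanmean(P[m],0), np.argwhere(m).mean(0))
reg[:]=0;reg[150:235,165:245]=1
m=reg&(P[...,2]>.08)&(P[...,2]<.1);q=P[m];print('keeper',cv2.minAreaRect((q[:,:2]*1000).astype(np.float32)),q[:,2].mean())
m=reg&(P[...,2]>.115)&(P[...,2]<.14);print('pin',m.sum(),P[m].mean(0))
reg[:]=0;reg[150:210,350:420]=1
m=reg&(abs(P[...,2]-.064)<.005);q=P[m];print('brick',cv2.minAreaRect((q[:,:2]*1000).astype(np.float32)),q[:,2].mean())
E
```

```text
[264.1 160.2] 180 0.083 mid [0.6153 0.0276] ang -105.1 len 0.0972
[260.7 172.7] 159 0.0834 mid [0.5786 0.0371] ang -105.4 len 0.0938
[391.8 174.9] 197 0.116 mid [ 0.5665 -0.3232] ang -116.2 len 0.0954
plate ((nan, nan), (0.0, 0.0), 0.0)
0.12 0.136 149 [0.45954121 0.06952554 0.12822666] [212.12080537 248.72483221]
0.136 0.155 37 [0.46019331 0.06977072 0.14592539] [211.08108108 248.45945946]
0.086 0.1 307 [0.50531311 0.10875983 0.0945739 ] [196.92508143 234.75895765]
0.12 0.14 150 [0.45950049 0.06950139 0.12829525] [212.13333333 248.73333333]
keeper ((558.0606689453125, 129.7721405029297), (217.80722045898438, 113.74510955810547), 49.95878982543945) 0.09464755018464564
pin 60 [0.51057153 0.14273522 0.12790573]
brick ((569.067138671875, -320.3416442871094), (116.18455505371094, 116.05830383300781), 63.8067741394043) 0.06359791538125291
```

```bash
cat >> h.py <<'E'
from scipy.spatial.transform import Rotation as Ro
def pose(s=None):
    s=s or manip.get_state(); q=s['ee_rot']; R=Ro.from_quat([q[1],q[2],q[3],q[0]]); return np.array(s['position']),R
def yaw(R): m=R.as_matrix(); return np.degrees(np.arctan2(m[1,0],m[0,0]))
def down(deg):
    c,s=np.cos(np.radians(deg)),np.sin(np.radians(deg)); return Ro.from_matrix(np.array([[c,s,0],[s,-c,0],[0,0,-1.]]))
def info():
    s=manip.get_state();p,R=pose(s);m=R.as_matrix()
    print('t',round(s['clock'],2),'pos',(p*1000).round(1),'yaw',yaw(R).round(2),'z',m[:,2].round(4),'F',s['contact_force'].round(1),'M',s['moment'].round(2),'w',round(s['width']*1000,1),'q6',s['qpos'][5].round(2))
def plan(target,yw,n,start=None):
    p,R=start or pose(); T=np.array(target); out=[]
    rt=down(yw); rv=(R.inv()*rt).as_rotvec()
    for i in range(n):
        f=1/(n-i)
        d=R.inv().apply((T-p)*f)*100; w=rv/n
        print(', '.join(f'{x:.3f}' for x in d),' ',', '.join(f'{x:.2f}' for x in np.degrees(w)))
        p=p+(T-p)*f; R=R*Ro.from_rotvec(w)
    return p,R
E
python3 - <<'E'
from h import *
info();plan([.5665,-.3232,.22],63.8,11)
E
```

```text
t 0.1 pos [ 151.5 -554.1  200.1] yaw 15.29 z [-2.0e-04  1.6e-03 -1.0e+00] F [-0.1  0.5  0.1] M [0.03 0.02 0.01] w 85.2 q6 -0.12
4.193, -1.031, -0.178   -0.01, -0.00, -4.41
4.259, -0.705, -0.178   -0.01, -0.00, -4.41
4.301, -0.376, -0.179   -0.01, -0.00, -4.41
4.317, -0.044, -0.179   -0.01, -0.00, -4.41
4.308, 0.288, -0.180   -0.01, -0.00, -4.41
4.273, 0.619, -0.180   -0.01, -0.00, -4.41
4.213, 0.945, -0.180   -0.01, -0.00, -4.41
4.127, 1.267, -0.180   -0.01, -0.00, -4.41
4.018, 1.580, -0.180   -0.01, -0.00, -4.41
3.884, 1.885, -0.181   -0.01, -0.00, -4.41
3.728, 2.178, -0.181   -0.01, -0.00, -4.41
```

servo_tool(deltas=[4.2,-1.0,-0.2,0,0,-4.4,4.25,-0.7,-0.2,0,0,-4.4,4.3,-0.4,-0.2,0,0,-4.4,4.3,0,-0.2,0,0,-4.4,4.3,0.3,-0.2,0,0,-4.4,4.3,0.6,-0.2,0,0,-4.4,4.2,0.95,-0.2,0,0,-4.4,4.1,1.25,-0.2,0,0,-4.4,4.0,1.6,-0.2,0,0,-4.4,3.9,1.9,-0.2,0,0,-4.4,3.7,2.2,-0.2,0,0,-4.4,0,0,0,0,0,0], jaw=3, grip_force=60)

```text
clock: 1.3
position: [0.577, -0.3099, 0.215]
ee_rot: [-0.006, 0.842, 0.54, 0.0]
contact_force: [-0.6, -0.5, -0.5]
width: 0.0302
```

```bash
python3 - <<'E'
from h import *
info();snap('wrist','w0')
z=load('w0');R=cv2.Rodrigues(z['r'])[0];print(-R.T@z['t'].reshape(3),R[2],z['K'][0])
E
```

```text
t 1.3 pos [ 577.  -309.9  215. ] yaw 65.38 z [-0.0062  0.0096 -0.9999] F [-0.6 -0.5 -0.5] M [-0.02  0.04 -0.02] w 30.2 q6 -0.17
[ 0.60625992 -0.24849434  0.38775351] [-0.1300666  -0.25485129 -0.95819283] [305.26771493   0.         259.64594181]
```

View pics/w0.png

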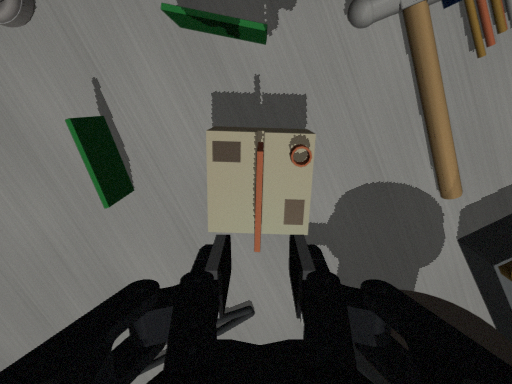

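```bash
cat >> h.py <<'E'
def cop(z):
    hsv=cv2.cvtColor(z['p'],cv2.COLOR_RGB2HSV);H,S,V=[hsv[...,i].astype(int) for i in range(3)]
    return (S>120)&((H<13)|(H>172))
def tops(f,h,minpix=60,tol=.004,box=None):
    z=load(f);P=cloud(z);c=cop(z)&(abs(P[...,2]-h)<tol)
    n,l,st,ce=cv2.connectedComponentsWithStats(c.astype(np.uint8),connectivity=8)
    for i in range(1,n):
        if st[i,4]<minpix: continue
        t=P[l==i];mu=t.mean(0);_,_,vt=np.linalg.svd(t[:,:2]-mu[:2],full_matrices=False)
        d=vt[0]*np.sign(vt[0,1]);e=(t[:,:2]-mu[:2])@d;nn=np.array([d[1],-d[0]]);g=(t[:,:2]-mu[:2])@nn
        mid=mu[:2]+d*(e.max()+e.min())/2+nn*(np.percentile(g,2)+np.percentile(g,98))/2
        print(ce[i].round(0),st[i,4],'z',mu[2].round(4),'mid',(mid*1000).round(1),'ang',np.degrees(np.arctan2(d[1],d[0])).round(2),'len',(np.ptp(e)*1000).round(1),'wid',((np.percentile(g,98)-np.percentile(g,2))*1000).round(1))
E
python3 - <<'E'
from h import *
tops('w0',.116)
z=load('w0');P=cloud(z)
m=(abs(P[...,2]-.064)<.003);m[:120]=0;m[240:]=0;q=P[m];print(cv2.minAreaRect((q[:,:2]*1000).astype(np.float32)),q[:,2].mean())
E
```

```text
[258. 199.] 604 z 0.1155 mid [ 564. -329.] ang 63.53 len 99.7 wid 5.4
((504.87774658203125, -292.934814453125), (117.43842315673828, 254.8961944580078), 62.1472282409668) 0.06359284480473701
```

```bash
python3 - <<'E'
from h import *
plan([.5645,-.328,.14],63.55,4)
E
```

```text
-0.492, -0.029, 1.869   -0.17, -0.05, 0.42
-0.490, -0.031, 1.869   -0.17, -0.05, 0.42
-0.489, -0.033, 1.870   -0.17, -0.05, 0.42
-0.487, -0.035, 1.870   -0.17, -0.05, 0.42
```

servo_tool(deltas=[-0.5,-0.03,1.9,-0.2,-0.05,0.4,-0.5,-0.03,1.9,-0.2,-0.05,0.4,-0.5,-0.03,1.9,-0.2,-0.05,0.4,-0.5,-0.03,1.9,-0.2,-0.05,0.4,0,0,0,0,0,0])

```text
clock: 1.85
position: [0.5585, -0.3313, 0.1352]
ee_rot: [-0.0, 0.851, 0.525, -0.002]
contact_force: [-0.2, 0.5, -0.4]
width: 0.0302
```

```bash
python3 - <<'E'
from h import *
info();plan([.5645,-.328,.083],63.55,4)
E
```

```text
t 1.85 pos [ 558.5 -331.3  135.2] yaw 63.33 z [-0.0036 -0.0019 -1.    ] F [-0.2  0.5 -0.4] M [ 0.03 -0.   -0.  ] w 30.2 q6 -0.17
0.145, 0.099, 1.305   -0.03, 0.05, -0.06
0.144, 0.099, 1.305   -0.03, 0.05, -0.06
0.143, 0.098, 1.306   -0.03, 0.05, -0.06
0.141, 0.097, 1.306   -0.03, 0.05, -0.06
```

servo_tool(deltas=[0.25,0.2,0.5,0,0,0,0.1,0.1,1.0,0,0,0,0,0,1.2,0,0,0,0,0,1.0,0,0,0,0,0,0,0,0,0,0,0,0,0,0,0])

```text
clock: 2.45
position: [0.5627, -0.3311, 0.0976]
ee_rot: [0.001, 0.852, 0.524, -0.002]
contact_force: [0.4, -0.7, 0.5]
width: 0.0298
```

```bash
python3 - <<'E'
from h import *
info();plan([.5645,-.328,.083],63.55,2);snap('wrist','w1')
tops('w1',.116)
E
```

```text
t 2.45 pos [ 562.7 -331.1   97.6] yaw 63.2 z [-0.0016 -0.0036 -1.    ] F [ 0.4 -0.7  0.5] M [ 0.   -0.05  0.04] w 29.8 q6 -0.17
0.180, 0.008, 0.728   0.00, 0.11, -0.18
0.179, 0.009, 0.728   0.00, 0.11, -0.18
[262. 216.] 1736 z 0.1156 mid [ 566.7 -327.6] ang 63.7 len 99.8 wid 5.2
```

View pics/w1.png

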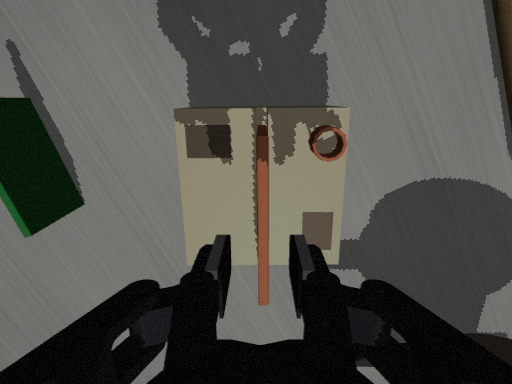

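servo_tool(deltas=[0.3,0.02,0.7,0,0.2,-0.3,0.15,0.02,0.6,0,0,-0.1,0,0,0.2,0,0,0,0,0,0,0,0,0])

```text
clock: 2.9
position: [0.5659, -0.327, 0.0822]
ee_rot: [0.001, 0.85, 0.527, 0.0]
contact_force: [-0.1, -0.1, -0.6]
width: 0.0298
```

```bash
python3 - <<'E'
from h import *
info();plan([.565,-.3278,.083],63.6,1)
E
```

```text
t 2.9 pos [ 565.9 -327.    82.2] yaw 63.66 z [ 0.0014 -0.0011 -1.    ] F [-0.1 -0.1 -0.6] M [ 0.06  0.03 -0.02] w 29.8 q6 -0.17
-0.117, -0.046, -0.082   0.10, 0.02, 0.06
```

Close.

servo_tool(deltas=[-0.1,-0.04,0,0,0,0,0,0,0,0,0,0,0,0,0,0,0,0,0,0,0,0,0,0,0,0,0,0,0,0,0,0,0,0,0,0], jaw=0, grip_force=60)

```text
clock: 3.5
position: [0.5652, -0.3279, 0.0824]
ee_rot: [0.001, 0.85, 0.527, 0.0]
contact_force: [-0.2, 0.2, -1.4]
width: 0.0029
```

```bash
python3 - <<'E'
from h import *
info()
E
```

```text
t 3.5 pos [ 565.2 -327.9   82.4] yaw 63.65 z [ 0.0019 -0.0013 -1.    ] F [-0.2  0.2 -1.4] M [ 0.02 -0.06 -0.03] w 2.9 q6 -0.17
```

servo_tool(deltas=[0,0,0,0,0,0,0,0,0,0,0,0])

```text
clock: 3.7
position: [0.5652, -0.3279, 0.0824]
ee_rot: [0.001, 0.85, 0.527, 0.0]
contact_force: [0.2, 0.9, -0.8]
width: 0.0025
```

```bash
python3 - <<'E'
from h import *
info();snap('wrist','w2');snap('scene','sc2');tops('w2',.116)
z=load('sc2');cv2.imwrite('pics/sc2c.png',cv2.resize(z['p'][120:280,60:240,::-1],None,fx=3.3,fy=3.3))
E
```

```text
t 3.7 pos [ 565.2 -327.9   82.4] yaw 63.65 z [ 0.0019 -0.0013 -1.    ] F [ 0.2  0.9 -0.8] M [ 0.   -0.01 -0.  ] w 2.5 q6 -0.17
[260. 225.] 1660 z 0.1157 mid [ 566.  -327.3] ang 63.61 len 100.1 wid 5.3
```

View pics/w2.png

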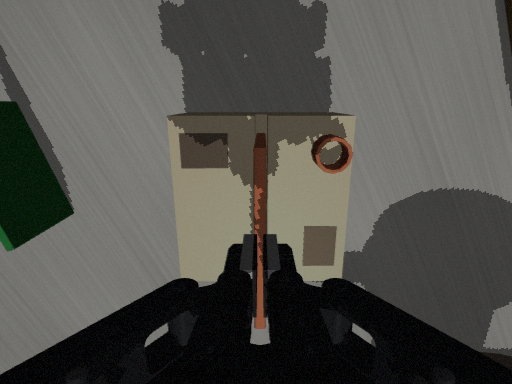

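View pics/sc2c.png

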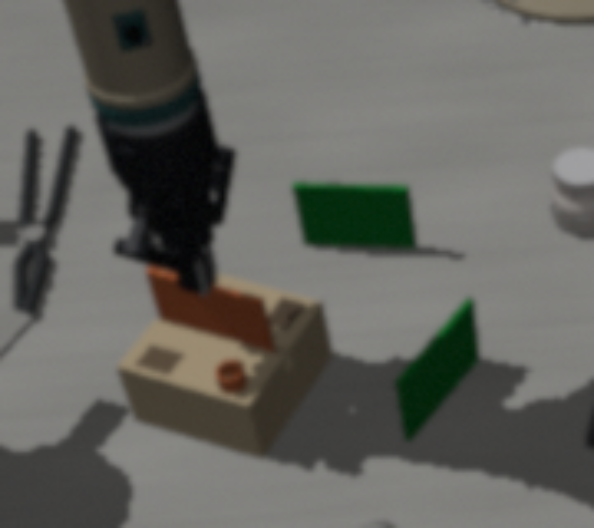

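servo_tool(deltas=[0,0,-0.5,0,0,0,0,0,-1,0,0,0,0,0,-1.5,0,0,0,0,0,-2,0,0,0,0,0,-2,0,0,0,0,0,-1.2,0,0,0])

```text
clock: 4.4
position: [0.562, -0.3258, 0.164]
ee_rot: [-0.004, 0.85, 0.527, -0.002]
contact_force: [0.9, 0.2, -5.1]
width: 0.0028
```

```bash
python3 - <<'E'
from h import *
info();snap('wrist','w3');plan([.5415,.0472,.165],74.8,10)
E
```

```text
t 4.4 pos [ 562.  -325.8  164. ] yaw 63.65 z [-0.0076  0.0051 -1.    ] F [ 0.9  0.2 -5.1] M [-0.03  0.03 -0.02] w 2.8 q6 -0.17
3.253, -1.850, 0.023   -0.03, -0.01, -1.11
3.289, -1.786, 0.021   -0.03, -0.01, -1.11
3.323, -1.722, 0.020   -0.03, -0.01, -1.11
3.356, -1.657, 0.019   -0.03, -0.01, -1.11
3.387, -1.592, 0.017   -0.03, -0.01, -1.11
3.418, -1.525, 0.016   -0.03, -0.01, -1.11
3.447, -1.459, 0.015   -0.03, -0.01, -1.11
3.474, -1.391, 0.013   -0.03, -0.01, -1.11
3.501, -1.323, 0.012   -0.03, -0.01, -1.11
3.526, -1.255, 0.011   -0.03, -0.01, -1.11
```

View pics/w3.png

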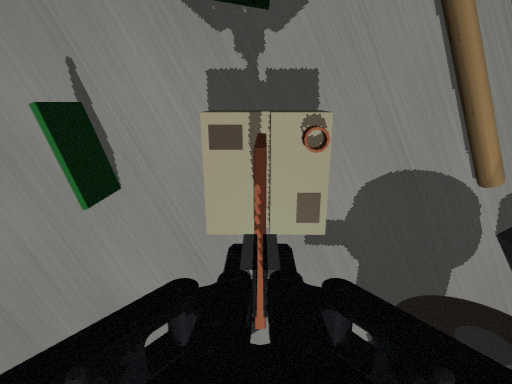

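servo_tool(deltas=[2.5,-1.5,0,0,0,-1,3.3,-1.8,0,0,0,-1.1,3.3,-1.7,0,0,0,-1.1,3.4,-1.7,0,0,0,-1.1,3.4,-1.6,0,0,0,-1.1,3.4,-1.5,0,0,0,-1.1,3.4,-1.5,0,0,0,-1.1,3.5,-1.4,0,0,0,-1.1,3.0,-1.3,0,0,0,-1.1,2.0,-0.8,0,0,0,-1.0,1.0,-0.4,0,0,0,0,0,0,0,0,0,0])

```text
clock: 5.65
position: [0.5338, 0.0405, 0.1623]
ee_rot: [-0.004, 0.795, 0.606, -0.003]
contact_force: [-1.0, -1.4, -4.7]
width: 0.0025
```

```bash
python3 - <<'E'
from h import *
info();snap('wrist','w4');plan([.5415,.0472,.165],74.8,1)
tops('w4',.082,30);print('held');
z=load('w4');P=cloud(z);h=pose()[0][2]-.0364+.07
tops('w4',h,30)
E
```

```text
t 5.65 pos [533.8  40.5 162.3] yaw 74.66 z [-0.0105  0.0025 -0.9999] F [-1.  -1.4 -4.7] M [-0.08  0.05  0.04] w 2.5 q6 0.21
0.926, 0.515, -0.273   -0.59, 0.05, -0.18
[313. 176.] 844 z 0.0815 mid [579.   33.6] ang 74.71 len 98.7 wid 5.8
[358. 176.] 893 z 0.0814 mid [615.4  23.5] ang 74.7 len 98.7 wid 5.9
held
[260. 225.] 1626 z 0.1956 mid [534.6  40.4] ang 74.56 len 99.8 wid 5.2
```

View pics/w4.png

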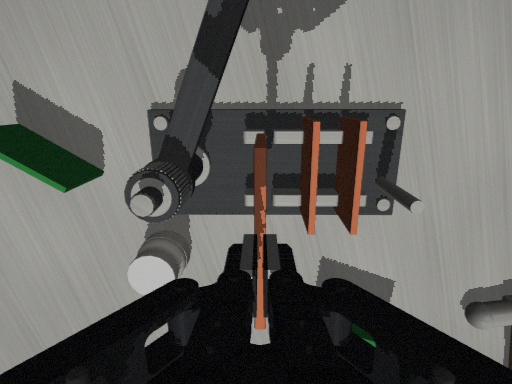

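```bash
python3 - <<'E'
from h import *
plan([.5415,.0438,.095],74.75,5)
E
```

```text
0.121, 0.136, 1.345   -0.12, 0.01, -0.03
0.121, 0.133, 1.345   -0.12, 0.01, -0.03
0.120, 0.130, 1.346   -0.12, 0.01, -0.03
0.120, 0.127, 1.346   -0.12, 0.01, -0.03
0.120, 0.125, 1.346   -0.12, 0.01, -0.03
```

servo_tool(deltas=[0.2,0.25,0.5,-0.3,0,0,0.2,0.2,1.2,-0.2,0,0,0.1,0.15,1.5,-0.1,0,0,0.1,0.1,1.5,0,0,0,0,0,1.2,0,0,0,0,0,0.5,0,0,0,0,0,0,0,0,0,0,0,0,0,0,0])

```text
clock: 6.5
position: [0.5465, 0.033, 0.0945]
ee_rot: [0.004, 0.799, 0.601, -0.001]
contact_force: [-0.7, -0.4, -4.4]
width: 0.0028
```

```bash
python3 - <<'E'
from h import *
info();snap('wrist','w5');plan([.5415,.0438,.095],74.8,1)
tops('w5',.082,30,.003);print('held');
h=pose()[0][2]-.0364+.07
tops('w5',h,30)
z=load('w5');cv2.imwrite('pics/w5c.png',cv2.resize(z['p'][60:260,130:450,::-1],None,fx=2.4,fy=2.4))
E
```

```text
t 6.5 pos [546.5  33.   94.5] yaw 73.93 z [ 0.0036 -0.0068 -1.    ] F [-0.7 -0.4 -4.4] M [-0.04  0.03  0.01] w 2.8 q6 0.22
0.894, -0.782, -0.050   0.32, 0.32, -0.85
[367. 191.] 1552 z 0.0816 mid [615.4  24.5] ang 74.74 len 99.7 wid 5.9
[307. 192.] 1439 z 0.0817 mid [578.8  34.6] ang 74.8 len 99.2 wid 5.8
held
[260. 225.] 1663 z 0.1278 mid [546.6  33.9] ang 73.91 len 100.1 wid 5.3
```

View pics/w5c.png

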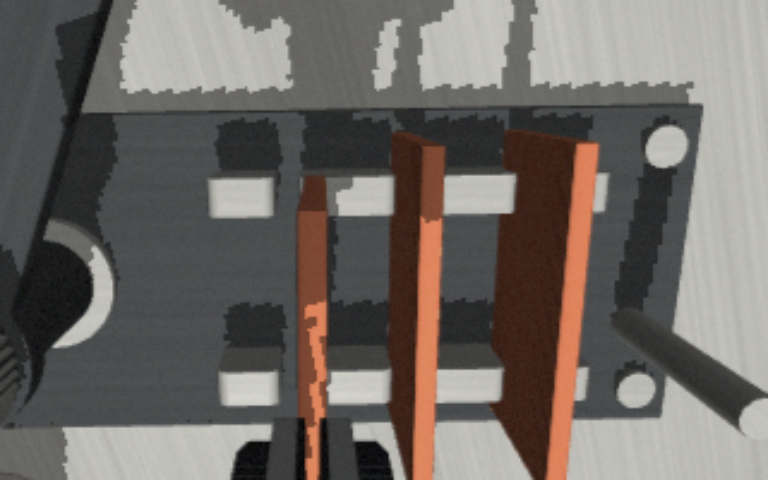

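servo_tool(deltas=[0.45,-0.4,0,0.2,0.2,-0.5,0.45,-0.4,0,0.1,0.1,-0.3,0,0,0,0,0,0,0,0,0,0,0,0])

```text
clock: 6.95
position: [0.5421, 0.0449, 0.0965]
ee_rot: [0.001, 0.794, 0.607, 0.002]
contact_force: [0.6, -0.2, -4.1]
width: 0.0033
```

```bash
python3 - <<'E'
from h import *
info();plan([.5421,.0438,.084],74.75,1)
E
```

```text
t 6.95 pos [542.1  44.9  96.5] yaw 74.81 z [ 3.8e-03  2.0e-04 -1.0e+00] F [ 0.6 -0.2 -4.1] M [-0.01 -0.02 -0.01] w 3.3 q6 0.22
-0.108, 0.025, 1.250   0.21, -0.07, 0.06
```

servo_tool(deltas=[-0.1,0.02,0.4,0.2,0,0,0,0,0.5,0,0,0,0,0,0.3,0,0,0,0,0,0,0,0,0])

```text
clock: 7.35
position: [0.5421, 0.044, 0.0837]
ee_rot: [-0.0, 0.794, 0.608, 0.001]
contact_force: [0.4, -0.2, -4.4]
width: 0.003
```

```bash
python3 - <<'E'
from h import *
info();snap('wrist','w6');plan([.5421,.0438,.084],74.75,1)
tops('w6',.082,30,.003);print('held');
h=pose()[0][2]-.0364+.07
tops('w6',h,30)
z=load('w6');cv2.imwrite('pics/w6c.png',cv2.resize(z['p'][60:260,130:450,::-1],None,fx=2.4,fy=2.4))
P=cloud(z);m=(abs(P[...,2]-.038)<.002);m[:,450:]=0
n,l,st,c=cv2.connectedComponentsWithStats(m.astype(np.uint8))
a=np.radians(-15.3);ex=np.array([np.cos(a),np.sin(a)]);ey=np.array([-ex[1],ex[0]])
o=np.array([.5422,.0447])
for i in range(1,n):
    if st[i,4]>60:
        q=(P[l==i][:,:2]-o)*1000;X=q@ex;Y=q@ey;print(c[i].round(),st[i,4],'x',np.percentile(X,[1,99]).round(1),'y',np.percentile(Y,[1,99]).round(1))
E
```

```text
t 7.35 pos [542.1  44.   83.7] yaw 74.85 z [ 8.e-04  9.e-04 -1.e+00] F [ 0.4 -0.2 -4.4] M [-0.03 -0.02  0.02] w 3.0 q6 0.22
-0.020, -0.009, -0.014   0.04, -0.06, 0.10
[321. 210.] 1508 z 0.0817 mid [579.2  36.2] ang 74.69 len 96.0 wid 5.8
[383. 212.] 1689 z 0.0816 mid [615.4  24.8] ang 74.7 len 99.5 wid 6.0
held
[260. 225.] 1653 z 0.1171 mid [542.3  44.5] ang 74.82 len 100.3 wid 5.3
[357. 192.] 230 x [72.7 73.8] y [-48.5  49.6]
[239. 157.] 441 x [-23.9  -5.3] y [25.6 37.4]
[286. 157.] 656 x [ 4.9 33. ] y [25.7 37.5]
[344. 157.] 459 x [51.5 71.2] y [25.6 37.5]
[ 10. 208.] 84 x [-195.7 -184.3] y [-14.2  -2.6]
[237. 236.] 228 x [-23.9  -4.9] y [-37.8 -26.2]
[288. 237.] 395 x [ 6.1 33. ] y [-38.5 -26.1]
[337. 238.] 374 x [51.5 71. ] y [-38.7 -26.1]
[115. 298.] 154 x [-138.5 -106.3] y [-92.7 -84. ]
```

View pics/w6c.png

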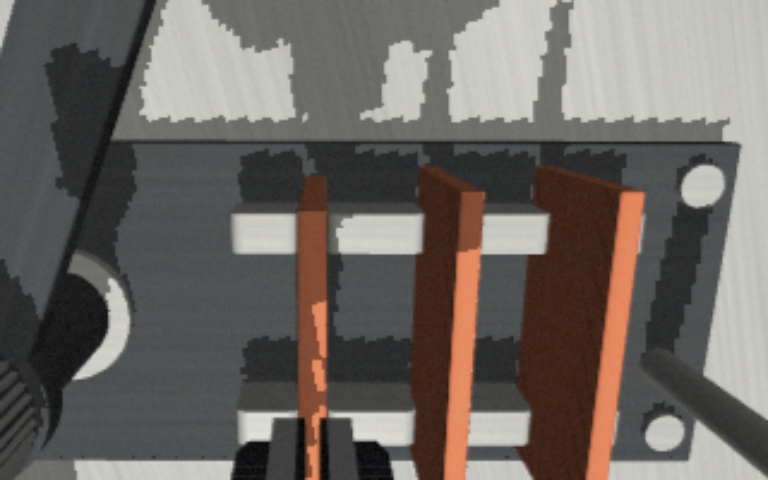

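servo_tool(deltas=[-0.02,0,0.4,0,0,0,0,0,0.4,0,0,0,0,0,0.3,0,0,0,0,0,0,0,0,0])

```text
clock: 7.8
position: [0.5423, 0.0436, 0.0718]
ee_rot: [-0.0, 0.794, 0.608, 0.001]
contact_force: [-0.5, -0.5, -4.9]
width: 0.0028
```

```bash
python3 - <<'E'
from h import *
info();plan([.5421,.0438,.049],74.75,1)
E
```

```text
t 7.8 pos [542.3  43.6  71.8] yaw 74.84 z [ 8.e-04  8.e-04 -1.e+00] F [-0.5 -0.5 -4.9] M [-0.   -0.01 -0.01] w 2.8 q6 0.22
0.010, -0.022, 2.277   0.03, -0.06, 0.09
```

Bottom is ~2.6 mm below the rail top with no contact. Continue.

servo_tool(deltas=[0.02,-0.03,0.4,0,0,0.1,0,-0.01,0.4,0,0,0,0,-0.01,0.3,0,0,0,0,0,0,0,0,0])

```text
clock: 8.2
position: [0.5418, 0.044, 0.0597]
ee_rot: [-0.0, 0.795, 0.607, 0.001]
contact_force: [-0.3, 0.2, -3.9]
width: 0.0027
```

```bash
python3 - <<'E'
from h import *
info();plan([.5421,.0438,.049],74.75,1)
E
```

```text
t 8.2 pos [541.8  44.   59.7] yaw 74.73 z [ 7.e-04  9.e-04 -1.e+00] F [-0.3  0.2 -3.9] M [-0.03  0.02  0.03] w 2.7 q6 0.22
-0.013, 0.036, 1.074   0.03, -0.06, -0.02
```

servo_tool(deltas=[-0.01,0.03,0.4,0,0,0,0,0,0.4,0,0,0,0,0,0.25,0,0,0,0,0,0,0,0,0])

```text
clock: 8.6
position: [0.5423, 0.0438, 0.0484]
ee_rot: [0.0, 0.795, 0.607, 0.001]
contact_force: [-1.3, -0.3, -3.6]
width: 0.0032
```

```bash
python3 - <<'E'
from h import *
info();plan([.5421,.0438,.0484],74.75,1)
E
```

```text
t 8.6 pos [542.3  43.8  48.4] yaw 74.73 z [ 1.1e-03  8.0e-04 -1.0e+00] F [-1.3 -0.3 -3.6] M [ 0.01  0.   -0.01] w 3.2 q6 0.22
-0.007, -0.019, 0.002   0.05, -0.06, -0.02
```

Nearly seated; press a touch more.

servo_tool(deltas=[0,0,0.1,0,0,0,0,0,0.1,0,0,0])

```text
clock: 8.8
position: [0.5434, 0.0435, 0.0483]
ee_rot: [0.001, 0.795, 0.607, 0.001]
contact_force: [-3.4, 0.1, 5.3]
width: 0.0028
```

```bash
python3 - <<'E'
from h import *
info()
E
```

```text
t 8.8 pos [543.4  43.5  48.3] yaw 74.74 z [ 3.6e-03  2.0e-04 -1.0e+00] F [-3.4  0.1  5.3] M [0.03 0.57 0.03] w 2.8 q6 0.22
```

servo_tool(deltas=[0.03,-0.1,0,0,0,0,0,0,0,0,0,0])

```text
clock: 9.0
position: [0.5425, 0.0441, 0.0484]
ee_rot: [0.001, 0.795, 0.607, 0.002]
contact_force: [-0.6, -0.2, -3.1]
width: 0.003
```

servo_tool(deltas=[0,0,0,0,0,0,0,0,0,0,0,0,0,0,0,0,0,0], jaw=2.4)

```text
clock: 9.3
position: [0.544, 0.0442, 0.049]
ee_rot: [0.002, 0.795, 0.607, 0.003]
contact_force: [-0.2, -0.6, 0.0]
width: 0.0238
```

```bash
python3 - <<'E'
from h import *
info()
E
```

```text
t 9.3 pos [544.   44.2  49. ] yaw 74.73 z [ 7.3e-03  4.0e-04 -1.0e+00] F [-0.2 -0.6  0. ] M [ 0.   -0.04  0.02] w 23.8 q6 0.22
```

servo_tool(deltas=[0,-0.1,-0.5,0,0,0,0,0,-1,0,0,0,0,0,-2,0,0,0,0,0,-2,0,0,0,0,0,-3,0,0,0,0,0,-2,0,0,0,0,0,0,0,0,0])

```text
clock: 10.0
position: [0.5434, 0.0445, 0.1625]
ee_rot: [0.003, 0.795, 0.607, 0.005]
contact_force: [-0.1, 0.5, -0.4]
width: 0.0235
```

```bash
python3 - <<'E'
from h import *
info();snap('wrist','w7');snap('top','top7');tops('w7',.082,30,.003)
P=cloud(load('w7'))
for nm in('w7','top7'):
    z=load(nm);P=cloud(z);s=np.array([.4595,.0695])
    r=np.linalg.norm(P[...,:2]-s,axis=-1)
    m=(P[...,2]>.118)&(P[...,2]<.135)&(r>.18)&(r<.2);m|=0
    a=np.arctan2(P[...,1]-s[1],P[...,0]-s[0]);m&=(a>.4)&(a<1.6)
    if m.sum(): q=P[m];print(nm,'pin',m.sum(),q.mean(0).round(4),np.median(q,0))
    m=(abs(P[...,2]-.095)<.004)&(r>.06)&(r<.22)&(a>.3)&(a<1.6)
    if m.sum(): print('keeper ang',np.median(a[m]),m.sum())
E
```

```text
t 10.0 pos [543.4  44.5 162.5] yaw 74.73 z [ 1.160e-02  4.000e-04 -9.999e-01] F [-0.1  0.5 -0.4] M [-0.01 -0.02  0.  ] w 23.5 q6 0.22
[258. 182.] 682 z 0.0804 mid [542.2  44.7] ang 74.97 len 98.6 wid 5.0
[301. 183.] 732 z 0.0803 mid [577.8  34.6] ang 74.8 len 99.2 wid 5.8
[345. 183.] 745 z 0.0802 mid [614.5  24.9] ang 74.65 len 98.4 wid 5.7Traceback (most recent call last):
  File "<stdin>", line 7, in <module>
numpy._core._exceptions._UFuncOutputCastingError: Cannot cast ufunc 'bitwise_or' output from dtype('int64') to dtype('bool') with casting rule 'same_kind'
```

View pics/w7.png

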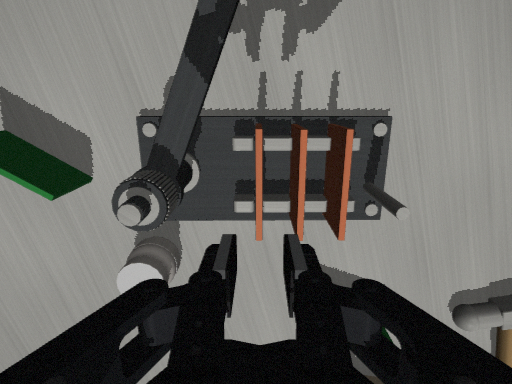

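View pics/top7.png

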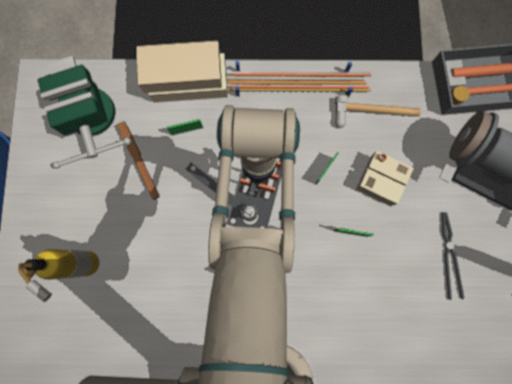

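```bash
python3 - <<'E'
from h import *
for nm in('top0','top7','sc0'):
    z=load(nm);P=cloud(z);s=np.array([.4595,.0685])
    r=np.linalg.norm(P[...,:2]-s,axis=-1);a=np.arctan2(P[...,1]-s[1],P[...,0]-s[0])
    m=(P[...,2]>.122)&(P[...,2]<.136)&(r>.17)&(r<.21)&(a>.4)&(a<1.6)
    if m.sum(): q=P[m];print(nm,'pin',m.sum(),np.median(q,0).round(4), np.median(a[m]))
    m=(abs(P[...,2]-.0945)<.004)&(r>.06)&(r<.22)&(a>.3)&(a<1.6)
    if m.sum(): print('keeper ang',np.median(a[m]),m.sum(),np.percentile(r[m],99))
# stud/nut from wrist
z=load('w7');P=cloud(z)
for lo,hi in((.138,.155),(.122,.134)):
    m=(P[...,2]>lo)&(P[...,2]<hi);m[:,200:]=0;m[:150]=0;m[240:]=0
    q=P[m];print(lo,m.sum(),np.median(q,0).round(4),((q.max(0)+q.min(0))/2).round(4),np.ptp(q,axis=0))
info()
E
```

```text
top0 pin 22 [0.5772 0.219  0.1306] 0.9088411243828032
keeper ang 0.913526581697946 462 0.2170192087683564
top7 pin 24 [0.5769 0.2193 0.1312] 0.9102037556514764
keeper ang 0.9131608328129706 339 0.21830308579427837
sc0 pin 25 [0.5814 0.2176 0.1297] 0.8868088265632764
keeper ang 0.8786059530084722 431 0.21773207892425556
0.138 577 [0.4614 0.0676 0.1451] [0.4599 0.0667 0.1428] [0.0167928  0.01698671 0.00932166]
0.122 1793 [0.4657 0.0717 0.1273] [0.4598 0.0665 0.128 ] [0.04076491 0.04142369 0.01193358]
t 10.1 pos [541.4  44.6 159.5] yaw 74.73 z [ 6.3e-03  6.0e-04 -1.0e+00] F [-1.3  0.5 -0.2] M [ 0.02 -0.    0.02] w 24.1 q6 0.22
```

```bash
python3 - <<'E'
from h import *
plan([.577,.2165,.155],51.8,6)
E
```

```text
2.920, -0.182, 0.081   0.05, -0.03, 3.82
2.901, -0.377, 0.080   0.05, -0.03, 3.82
2.870, -0.569, 0.078   0.05, -0.03, 3.82
2.825, -0.759, 0.077   0.05, -0.03, 3.82
2.769, -0.946, 0.077   0.05, -0.03, 3.82
2.699, -1.128, 0.076   0.05, -0.03, 3.82
```

servo_tool(deltas=[2.0,-0.2,0,0.05,0,3.8,2.9,-0.4,0,0.05,0,3.8,2.9,-0.6,0,0.05,0,3.8,2.8,-0.8,0,0.05,0,3.8,2.5,-0.9,0,0,0,3.8,1.8,-0.8,0,0,0,3.8,1,-0.3,0,0,0,0,0,0,0,0,0,0], jaw=3.6)

```text
clock: 10.9
position: [0.5684, 0.2092, 0.1465]
ee_rot: [-0.003, 0.903, 0.43, -0.009]
contact_force: [-0.1, -0.5, 0.1]
width: 0.0359
```

```bash
python3 - <<'E'
from h import *
info();snap('wrist','w8');plan([.577,.2165,.155],51.8,1)
z=load('w8');P=cloud(z);s=np.array([.460,.0668])
r=np.linalg.norm(P[...,:2]-s,axis=-1);a=np.arctan2(P[...,1]-s[1],P[...,0]-s[0])
m=(abs(P[...,2]-.131)<.004)&(r>.17)&(r<.21)&(a>.4)&(a<1.6)
q=P[m];print(m.sum(),((q.max(0)+q.min(0))/2).round(4),np.ptp(q,axis=0).round(4), np.argwhere(m).mean(0))
E
```

```text
t 10.9 pos [568.4 209.2 146.5] yaw 50.95 z [-0.0193 -0.0026 -0.9998] F [-0.1 -0.5  0.1] M [ 0.04 -0.05 -0.03] w 35.9 q6 0.92
1.188, 0.183, -0.888   -0.80, 0.86, -0.89
338 [0.5764 0.2164 0.1296] [0.0132 0.0131 0.0051] [196.52366864 260.5887574 ]
```

View pics/w8.png

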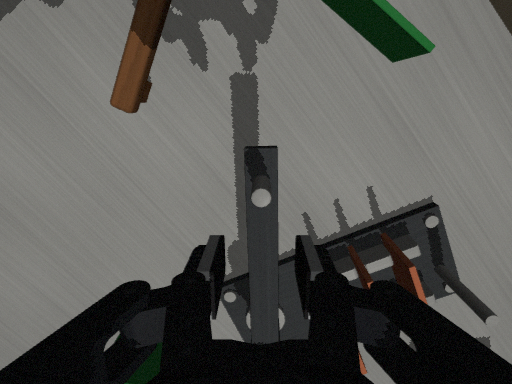

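servo_tool(deltas=[0.6,0.1,-0.2,-0.8,0.8,-0.8,0.5,0.05,0,0,0,0,0,0,0,0,0,0])

```text
clock: 11.25
position: [0.5759, 0.2137, 0.1477]
ee_rot: [0.001, 0.9, 0.436, -0.001]
contact_force: [1.2, 0.1, 0.8]
width: 0.0358
```

```bash
python3 - <<'E'
from h import *
info();plan([.5764,.2164,.104],52,1)
E
```

```text
t 11.25 pos [575.9 213.7 147.7] yaw 51.73 z [-8.0e-04 -2.5e-03 -1.0e+00] F [1.2 0.1 0.8] M [-0.    0.04 -0.02] w 35.8 q6 0.91
0.251, -0.128, 4.370   0.05, 0.14, -0.27
```

servo_tool(deltas=[0.2,-0.1,0.6,0,0,0,0.05,-0.02,1.0,0,0,0,0,0,1.2,0,0,0,0,0,1.0,0,0,0,0,0,0.5,0,0,0,0,0,0,0,0,0])

```text
clock: 11.85
position: [0.5756, 0.2147, 0.1002]
ee_rot: [0.001, 0.9, 0.436, -0.002]
contact_force: [-0.4, -0.3, 0.8]
width: 0.0358
```

```bash
python3 - <<'E'
from h import *
info();plan([.5764,.2164,.104],52,1)
E
```

```text
t 11.85 pos [575.6 214.7 100.2] yaw 51.66 z [-0.0027 -0.0035 -1.    ] F [-0.4 -0.3  0.8] M [ 0.03 -0.   -0.04] w 35.8 q6 0.92
0.177, -0.041, -0.382   0.00, 0.26, -0.34
```

servo_tool(deltas=[0.1,0.3,-0.4,0,0,0,0,0.7,-0.2,0,0,2,-0.04,1.3,0,0,0,4,-0.05,1.3,0,0,0,4,-0.05,1.3,0,0,0,4,-0.05,1.3,0,0,0,4,-0.05,1.3,0,0,0,4,-0.05,1.3,0,0,0,4,0,0,0,0,0,0], jaw=2.2)

```text
clock: 12.75
position: [0.6402, 0.1434, 0.1128]
ee_rot: [0.003, 0.978, 0.208, 0.005]
contact_force: [0.2, -0.1, 0.1]
width: 0.0221
```

```bash
cat >> h.py <<'E'
S=np.array([.460,.0668])
def kp():
    p,_=pose();d=p[:2]-S;print('r',np.linalg.norm(d).round(4),'ang',np.degrees(np.arctan2(d[1],d[0])).round(2))
E
python3 - <<'E'
from h import *
info();kp();snap('wrist','w9')
E
```

```text
t 12.75 pos [640.2 143.4 112.8] yaw 24.05 z [ 0.0103 -0.0031 -0.9999] F [ 0.2 -0.1  0.1] M [ 0.02 -0.   -0.01] w 22.1 q6 1.27
r 0.1958 ang 23.03
```

View pics/w9.png

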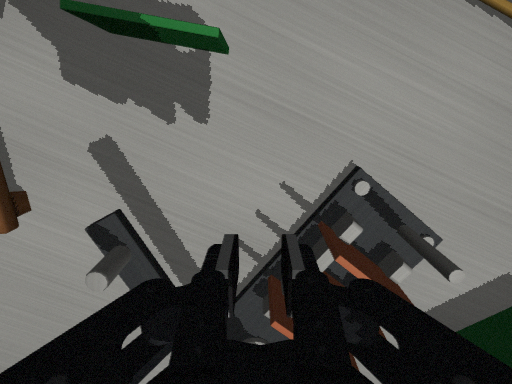

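```bash
python3 - <<'E'
from h import *
for nm in ('w9','top'):
    if nm=='top': snap('top','top9');nm='top9'
    z=load(nm);P=cloud(z);s=S
    r=np.linalg.norm(P[...,:2]-s,axis=-1);a=np.arctan2(P[...,1]-s[1],P[...,0]-s[0])
    m=(abs(P[...,2]-.131)<.004)&(r>.17)&(r<.215)&(a>.2)&(a<1.8)
    q=P[m];print(m.sum(),np.median(q,0).round(4),np.ptp(q,axis=0).round(4), np.argwhere(m).mean(0),np.median(a[m]))
    m=(abs(P[...,2]-.0945)<.003)&(r>.1)&(r<.22)&(a>0)&(a<1.8);print(np.degrees(np.median(a[m])),m.sum())
z=load('top9');cv2.imwrite('pics/top9c.png',cv2.resize(z['p'][120:260,170:320,::-1],None,fx=4,fy=4))
E
```

```text
458 [0.5779 0.217  0.1304] [0.0141 0.0136 0.0054] [279.66593886  97.24235808] 0.9053397393323367
51.38817705144992 2291
  return _methods._mean(a, axis=axis, dtype=dtype,
  ret = um.true_divide(
Traceback (most recent call last):
ValueError: zero-size array to reduction operation maximum which has no identity
```

```bash
python3 - <<'E'
from h import *
for f,tc in(('w9',None),):
    z=load(f);P=cloud(z);p,R=pose();print(p)
    L=R.inv().apply((P.reshape(-1,3)-p)).reshape(P.shape)*1000
    print('tcp px',proj(z,p),'grasp',proj(z,R.apply([0,0,-.019])+p))
    for (v,u) in((240,230),(240,290),(260,230),(280,228),(260,295),(300,215),(245,225)): print(v,u,L[v,u].round(1))
    m=(abs(L[...,0])<30)&(abs(L[...,1])<60)&(L[...,2]>-60)&(L[...,2]<30)
    q=L[m];print(m.sum(),np.percentile(q,[0,1,50,99,100],axis=0).round(1))
z=load('w8');P=cloud(z);
E
```

```text
[0.63905676 0.14496145 0.11268652]
tcp px [[254.47186996 224.91531909]] grasp [[253.94820928 238.28180227]]
240 230 [  9.9 -10.8 -41.9]
240 290 [  9.6  17.4 -41.5]
260 230 [  9.6  -9.1 -60.3]
280 228 [  4.7  -9.4 -67.4]
260 295 [  9.8  17.6 -60.7]
300 215 [ 10.8 -11.3 -88.4]
245 225 [  9.2 -12.8 -45.6]
1838 [[-12.7 -21.7 -60. ]
 [-11.5 -21.1 -59.8]
 [  5.9  -7.9 -48.7]
 [ 10.1  27.2 -31.6]
 [ 10.5  27.7 -29.9]]
```

```bash
python3 - <<'E'
from h import *
z=load('sc2');P=cloud(z);V=z['p'].max(-1)
p=np.array([.5652,-.3279,.0824]);R=down(63.65)
L=R.inv().apply((P.reshape(-1,3)-p)).reshape(P.shape)*1000
m=(abs(L[...,0])<14)&(abs(L[...,1])<25)&(L[...,2]>-80)&(L[...,2]<20)&~cop(z)&(V<70)
q=L[m];print(m.sum(),np.percentile(q,[0,5,50,95,100],axis=0).round(1))
i=np.argsort(q[:,2])[-10:];print(q[i].round(1), np.argwhere(m)[i])
c=cop(z)&(abs(L[...,0])<60)&(abs(L[...,1])<10);print('fin',np.percentile(L[c],[0,1,50,99,100],axis=0).round(1))
E
```

```text
127 [[ -5.5 -24.3 -80. ]
 [  0.4  -9.4 -78. ]
 [  8.8   6.6 -58.4]
 [ 11.7  15.8 -37.2]
 [ 13.2  17.7 -30.1]]
[[  8.4  -1.2 -37.8]
 [  9.2   9.5 -37.7]
 [ 11.7   4.5 -37.3]
 [  6.5   9.9 -37.2]
 [ 10.8   7.8 -36.6]
 [  9.7  -3.3 -36.3]
 [  7.4  -1.4 -33.7]
 [ 10.5   4.1 -33. ]
 [  7.6   8.7 -32.9]
 [  8.    5.7 -30.1]] [[205 123]
 [208 121]
 [207 123]
 [208 120]
 [208 122]
 [205 124]
 [206 123]
 [208 123]
 [209 121]
 [209 122]]
fin [[-46.9  -3.5 -36.7]
 [-41.3  -1.9 -35.3]
 [ 12.5   3.3 -10.8]
 [ 53.    6.6  18.4]
 [ 53.6   7.6  20.5]]
```

```bash
python3 - <<'E'
from h import *
z=load('w9');V=z['p'].max(-1);print(z['d'][225:262:3,230].round(3),V[225:262:3,230]);print(z['d'][225:262:3,290].round(3))
# camera->tool transform from w9 (pose at capture ~ current +-)
P=cloud(z);p,R=pose()
C=eyes.get_calibration('wrist');Rc=cv2.Rodrigues(C['rvec'])[0]
# tool frame in cam coords
tc=Rc@p+C['tvec'].reshape(3);Rt=Rc@R.as_matrix();print('tcp in cam',tc.round(4))
np.savez('cam.npz',tc=tc,Rt=Rt)
for f in('w0','w2','w3','w7','w8','w9'):
    z=load(f);d=z['d'];K=z['K'];v,u=np.indices(d.shape)
    X=np.stack([(u-K[0,2])/K[0,0]*d,(v-K[1,2])/K[1,1]*d,d],-1)
    L=(X-tc)@Rt*1000
    m=(d>0.05)&(abs(L[...,0])<14)&(abs(L[...,1])<45)&(L[...,2]>-60)&(L[...,2]<10)&(z['p'].max(-1)<80)&~cop(z)
    q=L[m];print(f,m.sum(),np.sort(q[:,2])[-8:].round(1),'x',np.percentile(q[:,0],[1,99]).round(1),'y',np.percentile(q[:,1],[1,99]).round(1),'ymid',[np.median(q[q[:,1]<3.5][:,1]).round(1),np.median(q[q[:,1]>3.5][:,1]).round(1)])
E
```

```text
[0.307 0.309 0.31  0.152 0.147 0.143 0.141 0.138 0.135 0.133 0.13  0.128
 0.125] [140 132 137  65  48  48  50  47  48  49  23  12  12]
[0.308 0.309 0.31  0.151 0.148 0.144 0.14  0.138 0.134 0.132 0.13  0.128
 0.126]
tcp in cam [-0.0022  0.0189  0.1861]
w0 1900 [-31.  -30.9 -30.9 -30.8 -30.8 -30.7 -30.3 -30.1] x [-12.3   9.7] y [-26.   30.3] ymid [np.float64(-16.2), np.float64(20.5)]
w2 1432 [-33.5 -33.5 -33.5 -33.5 -33.5 -33.3 -33.2 -33.2] x [4.6 9.8] y [-12.5  17. ] ymid [np.float64(-5.5), np.float64(9.9)]
w3 1424 [-33.9 -33.9 -33.9 -33.8 -33.6 -33.5 -33.4 -33.2] x [4.6 9.8] y [-12.6  16.9] ymid [np.float64(-5.5), np.float64(10.0)]
w7 1847 [-31.  -31.  -30.9 -30.9 -30.8 -30.8 -29.7 -29.7] x [-11.8   9.8] y [-23.   27.4] ymid [np.float64(-13.7), np.float64(18.1)]
w8 1950 [-31.5 -31.5 -31.4 -31.3 -31.1 -30.9 -30.7 -30.2] x [-12.    9.8] y [-29.   33.3] ymid [np.float64(-18.6), np.float64(23.0)]
w9 1798 [-30.3 -30.2 -30.2 -30.  -29.9 -29.8 -29.7 -29.7] x [-11.8   9.8] y [-21.9  26.3] ymid [np.float64(-12.8), np.float64(17.3)]
```

```bash
python3 - <<'E'
from h import *
info();p,R=pose();snap('scene','sc9')
z=load('sc9');P=cloud(z)
L=R.inv().apply((P.reshape(-1,3)-p)).reshape(P.shape)*1000
m=(abs(L[...,0])<75)&(abs(L[...,1])<90)&(L[...,2]>-260)&(L[...,2]<-20)
for a in range(-30,-250,-10):
    k=m&(L[...,2]<a+0)&(L[...,2]>a-10);q=L[k]
    if len(q):print(a,len(q),'x',np.percentile(q[:,0],[2,98]).round(0),'y',np.percentile(q[:,1],[2,98]).round(0))
u,v=proj(z,p)[0].astype(int);print(u,v)
c=z['p'][max(v-150,0):v+60,u-90:u+90,::-1];cv2.circle(c:=c.copy(),(90,min(v,150)),1,(0,0,255),-1)
cv2.imwrite('pics/sc9c.png',cv2.resize(c,None,fx=2.8,fy=2.8,interpolation=cv2.INTER_CUBIC))
E
```

```text
t 12.85 pos [639.1 145.  112.7] yaw 24.2 z [ 0.009  -0.0019 -1.    ] F [ 0.2 -0.2 -0.3] M [ 0.04 -0.03  0.05] w 22.2 q6 1.27
-30 32 x [-10.  13.] y [-18.  24.]
-40 51 x [-9. 12.] y [-24.  26.]
-50 54 x [-9. 13.] y [-21.  26.]
-60 47 x [-9. 12.] y [-17.  25.]
-70 65 x [-8. 15.] y [-33.  38.]
-80 106 x [-9. 14.] y [-44.  46.]
-90 90 x [-14.  17.] y [-49.  50.]
-100 117 x [-11.  18.] y [-52.  57.]
-110 106 x [-5. 19.] y [-59.  63.]
-120 196 x [-9. 20.] y [-59.  66.]
-130 130 x [-5. 21.] y [-52.  57.]
-140 58 x [-7. 16.] y [15. 43.]
-150 31 x [-7. 34.] y [10. 39.]
-160 107 x [-12.  38.] y [-15.  39.]
-170 123 x [-16.  38.] y [-17.  39.]
-180 119 x [-10.  39.] y [-21.  39.]
-190 133 x [-13.  38.] y [-17.  39.]
-200 193 x [-21.  38.] y [-25.  37.]
-210 56 x [-5. 36.] y [-13.  36.]
-220 156 x [-16.  37.] y [-19.  38.]
-230 122 x [-9. 37.] y [-17.  39.]
-240 137 x [-16.  36.] y [-20.  37.]
311 212
```

View pics/sc9c.png

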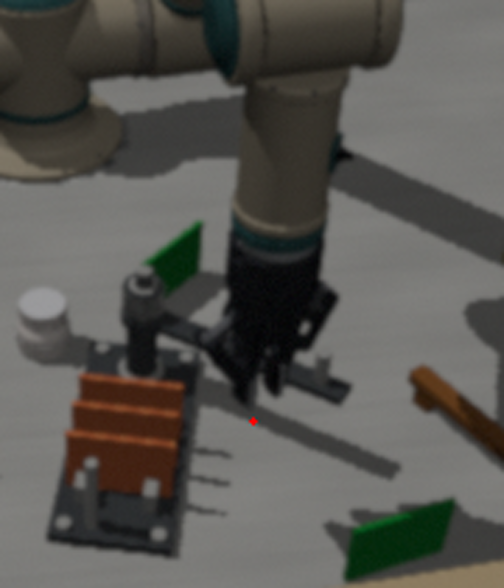

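```bash
python3 - <<'E'
from h import *
plan([.577,.2166,.115],52,6)
E
```

```text
-0.448, -1.503, -0.053   0.06, -0.05, -4.63
-0.325, -1.534, -0.051   0.06, -0.05, -4.63
-0.200, -1.556, -0.049   0.06, -0.05, -4.63
-0.074, -1.567, -0.047   0.06, -0.05, -4.63
0.052, -1.568, -0.045   0.06, -0.05, -4.63
0.179, -1.558, -0.044   0.06, -0.05, -4.63
```

servo_tool(deltas=[-0.4,-1.2,-0.2,0.1,0,-4.6,-0.3,-1.5,-0.1,0.1,0,-4.6,-0.2,-1.5,0,0.1,0,-4.6,-0.1,-1.6,0,0,0,-4.6,0.05,-1.6,0,0,0,-4.6,0.2,-1.5,0,0,0,-4.6,0,-0.4,0,0,0,0,0,0,0,0,0,0], jaw=3.6)

```text
clock: 13.7
position: [0.5702, 0.2229, 0.1165]
ee_rot: [-0.001, 0.893, 0.45, 0.003]
contact_force: [0.0, -0.1, 0.0]
width: 0.036
```

```bash
python3 - <<'E'
from h import *
info();plan([.577,.2166,.076],52,1)
E
```

```text
t 13.7 pos [570.2 222.9 116.5] yaw 53.42 z [ 0.0052  0.0051 -1.    ] F [ 0.  -0.1  0. ] M [-0.02  0.01 -0.04] w 36.0 q6 0.89
-0.127, 0.915, 4.046   0.06, -0.41, 1.42
```

servo_tool(deltas=[-0.1,0.6,0,0,-0.3,1.0,0,0.3,0,0,0,0.3,0,0,0,0,0,0])

```text
clock: 14.0
position: [0.5786, 0.2155, 0.1167]
ee_rot: [0.001, 0.899, 0.437, 0.002]
contact_force: [1.6, -0.5, 0.4]
width: 0.036
```

```bash
python3 - <<'E'
from h import *
info();plan([.577,.2166,.076],52,1);snap('wrist','w10')
z=load('w10');cv2.imwrite('pics/w10c.png',cv2.resize(z['p'][150:330,160:360,::-1],None,fx=3,fy=3))
E
```

```text
t 14.0 pos [578.6 215.5 116.7] yaw 51.89 z [ 3.5e-03 -1.0e-04 -1.0e+00] F [ 1.6 -0.5  0.4] M [-0.03 -0.    0.01] w 36.0 q6 0.91
-0.020, -0.210, 4.072   0.16, -0.12, -0.11
```

View pics/w10c.png

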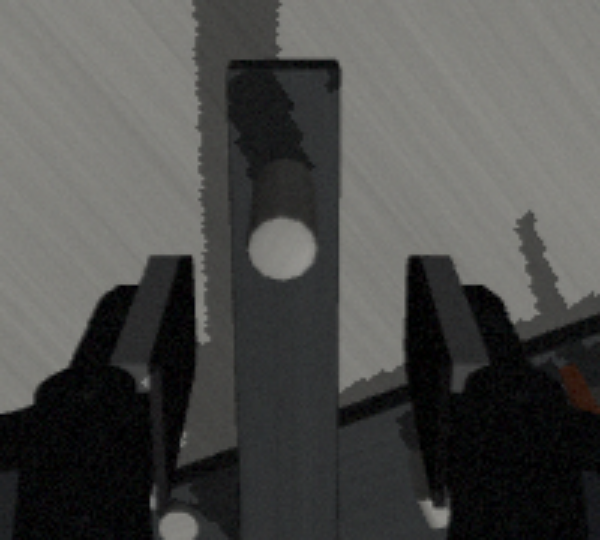

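servo_tool(deltas=[0,-0.15,0.6,0,0,0,0,-0.05,1.0,0,0,0,0,0,1.2,0,0,0,0,0,0.8,0,0,0,0,0,0.2,0,0,0,0,0,0,0,0,0])

```text
clock: 14.65
position: [0.5763, 0.2156, 0.0735]
ee_rot: [0.0, 0.9, 0.437, -0.0]
contact_force: [0.4, 0.1, -0.4]
width: 0.036
```

```bash
python3 - <<'E'
from h import *
info();plan([.577,.2166,.076],52,1);snap('wrist','w11')
z=load('w11');cv2.imwrite('pics/w11c.png',cv2.resize(z['p'][150:330,160:360,::-1],None,fx=3,fy=3))
E
```

```text
t 14.65 pos [576.3 215.6  73.5] yaw 51.77 z [-0.e+00 -9.e-04 -1.e+00] F [ 0.4  0.1 -0.4] M [ 0.06 -0.03  0.03] w 36.0 q6 0.91
0.128, -0.006, -0.252   0.03, 0.04, -0.23
```

View pics/w11c.png

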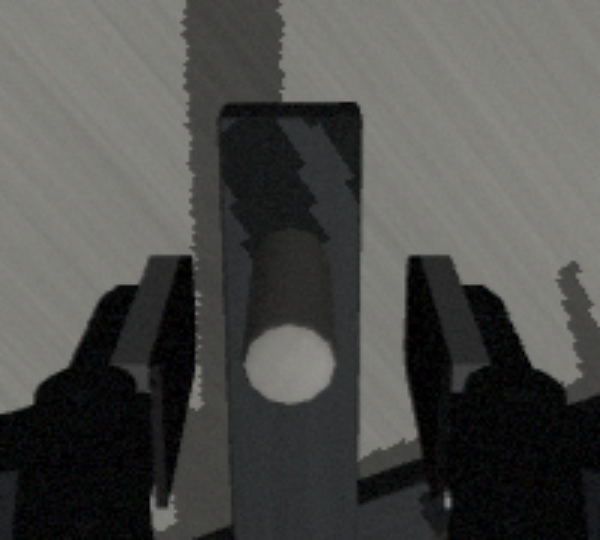

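servo_tool(deltas=[0.1,0.2,-0.1,0,0,0,0,0.7,0,0,0,2,-0.06,1.3,0,0,0,4,-0.07,1.3,0,0,0,4,-0.08,1.3,0,0,0,4,-0.08,1.3,0,0,0,4,-0.08,1.3,0,0,0,4,0,0,0,0,0,0], jaw=2.2)

```text
clock: 15.5
position: [0.6282, 0.1578, 0.0772]
ee_rot: [-0.0, 0.969, 0.246, 0.002]
contact_force: [0.2, 0.0, 0.1]
width: 0.0221
```

```bash
python3 - <<'E'
from h import *
info();kp();snap('wrist','w12')
z=load('w12');cv2.imwrite('pics/w12c.png',cv2.resize(z['p'][150:330,160:360,::-1],None,fx=3,fy=3))
E
```

```text
t 15.5 pos [628.2 157.8  77.2] yaw 28.44 z [ 3.4e-03  9.0e-04 -1.0e+00] F [0.2 0.  0.1] M [0.07 0.02 0.04] w 22.1 q6 1.21
r 0.1912 ang 28.43
```

View pics/w12c.png

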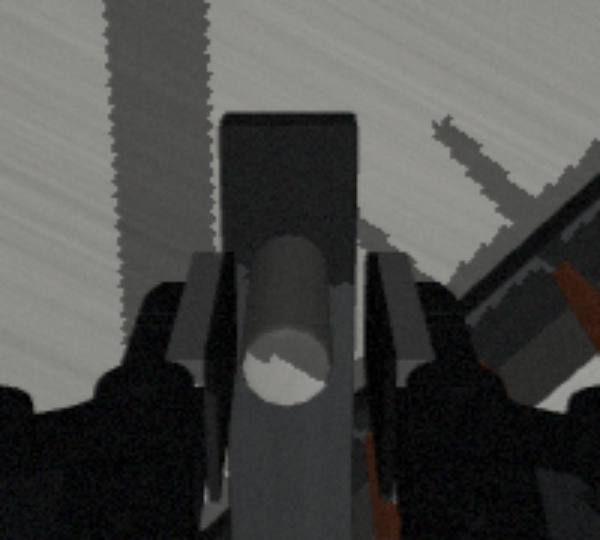

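servo_tool(deltas=[-0.03,0.8,0,0,0,2,-0.06,1.3,0,0,0,4,-0.08,1.3,0,0,0,4,-0.08,1.3,0,0,0,4,-0.08,1.3,0,0,0,4,-0.08,1.3,0,0,0,4,-0.08,1.3,0,0,0,4,-0.08,1.3,0,0,0,4,-0.08,1.2,0,0,0,4,-0.05,0.8,0,0,0,2,0,0,0,0,0,0])

```text
clock: 16.65
position: [0.6472, 0.0436, 0.0785]
ee_rot: [-0.004, 0.997, -0.079, 0.004]
contact_force: [0.7, 0.3, -0.2]
width: 0.022
```

```bash
python3 - <<'E'
from h import *
info();kp();snap('wrist','w13')
z=load('w13');cv2.imwrite('pics/w13c.png',cv2.resize(z['p'][100:330,100:420,::-1],None,fx=2.2,fy=2.2))
E
```

```text
t 16.65 pos [647.2  43.6  78.5] yaw -9.03 z [ 0.0084  0.0066 -0.9999] F [ 0.7  0.3 -0.2] M [0.04 0.03 0.04] w 22.0 q6 1.68
r 0.1886 ang -7.06
```

View pics/w13c.png

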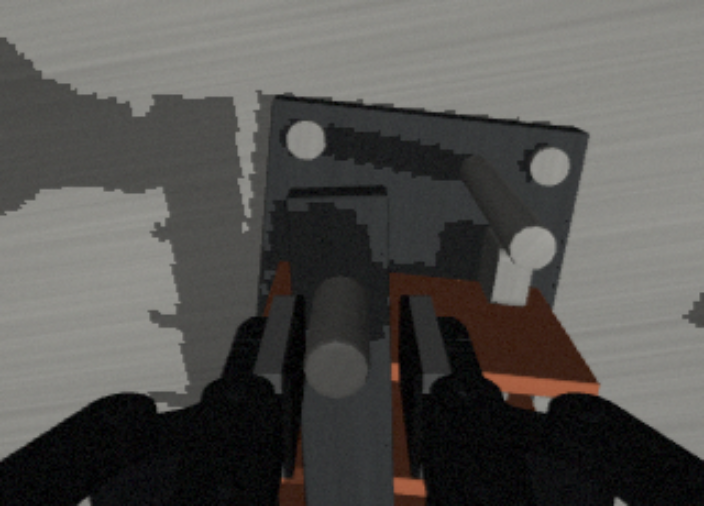

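servo_tool(deltas=[-0.02,0.6,0,0,0,1.5,-0.04,0.8,0,0,0,2,-0.03,0.7,0,0,0,2,0,0.4,0,0,0,1,0,0.2,0,0,0,0,0,0.1,0,0,0,0])

```text
clock: 17.3
position: [0.641, 0.0167, 0.0787]
ee_rot: [-0.005, 0.99, -0.138, 0.005]
contact_force: [1.3, 1.1, -1.0]
width: 0.0221
```

```bash
python3 - <<'E'
from h import *
info();kp()
E
```

```text
t 17.3 pos [641.   16.7  78.7] yaw -15.89 z [ 0.0107  0.0081 -0.9999] F [ 1.3  1.1 -1. ] M [ 0.09 -0.17  0.  ] w 22.1 q6 1.76
r 0.1878 ang -15.49
```

servo_tool(deltas=[0,0.25,0,0,0,0,0,0.25,0,0,0,0])

```text
clock: 17.5
position: [0.641, 0.0167, 0.0786]
ee_rot: [-0.01, 0.99, -0.139, 0.006]
contact_force: [2.2, 6.8, -0.1]
width: 0.022
```

```bash
python3 - <<'E'
from h import *
info();kp()
E
```

```text
t 17.5 pos [641.   16.7  78.6] yaw -16.0 z [ 0.014   0.0176 -0.9997] F [ 2.2  6.8 -0.1] M [ 1.14 -0.42  0.04] w 22.0 q6 1.75
r 0.1878 ang -15.46
```

servo_tool(deltas=[0,-0.3,0,0,0,0,0,0,-0.8,1,0,0,0,0,-1.5,0,0,0,0,0,-2.5,0,0,0,0,0,-2.5,0,0,0,0,0,0,0,0,0])

```text
clock: 18.1
position: [0.6383, 0.0154, 0.1546]
ee_rot: [-0.018, 0.99, -0.138, 0.005]
contact_force: [0.8, -1.2, 0.4]
width: 0.0226
```

```bash
python3 - <<'E'
from h import *
info();snap('wrist','w14');snap('scene','sc14')
z=load('w14');P=cloud(z)
v,u=np.indices(P.shape[:2])
m=(abs(P[...,2]-.131)<.004)&(np.linalg.norm(P[...,:2]-[.643,.0166],axis=-1)<.03)
q=P[m];print(m.sum(),((q.max(0)+q.min(0))/2).round(4));c=q.mean(0)[:2]-S;print(np.degrees(np.arctan2(c[1],c[0])),np.linalg.norm(c))
z=load('sc14');cv2.imwrite('pics/sc14c.png',cv2.resize(z['p'][120:280,190:370,::-1],None,fx=3.5,fy=3.5))
E
```

```text
t 18.1 pos [638.3  15.4 154.6] yaw -15.86 z [ 0.0141  0.0336 -0.9993] F [ 0.8 -1.2  0.4] M [-0.02  0.01 -0.04] w 22.6 q6 1.73
286 [0.6427 0.0166 0.1287]
-15.355051318197734 0.18971156836407557
```

View pics/w14.png

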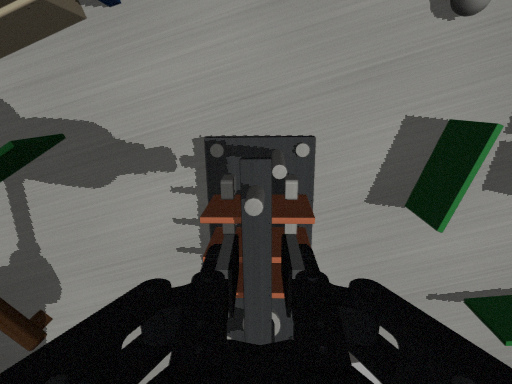

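View pics/sc14c.png

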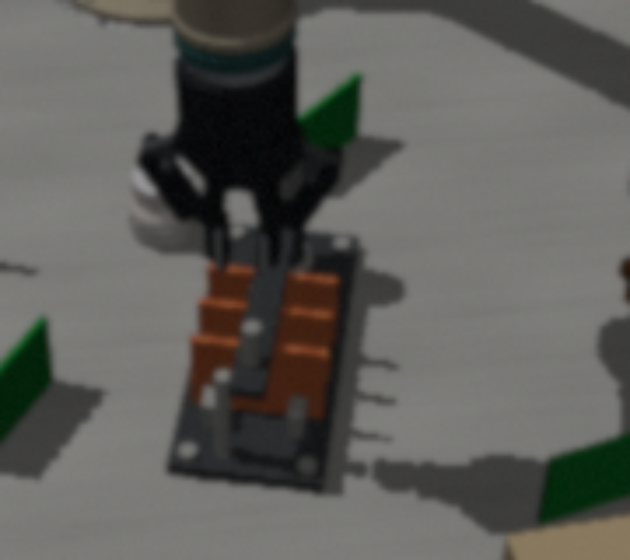

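```bash
python3 - <<'E'
from h import *
p,R=pose();print(np.degrees((R.inv()*down(-15.9)).as_rotvec()))
E
```

```text
[-2.01987345  0.08664409  0.03672769]
```

servo_tool(deltas=[0,0,0,2,0,0,0,0,0,0,0,-8.5,0,0,0,0,0,-8.5,0,0,0,0,0,-8.5,0,0,0,0,0,-8.5,0,0,0,0,0,-8.5,0,0,0,0,0,-8.5,0,0,0,0,0,-8.5,0,0,0,0,0,-8.5,0,0,0,0,0,-8.5,0,0,0,0,0,-8.5,0,0,0,0,0,-8.5,0,0,0,0,0,-8.5,0,0,0,0,0,-8.5,0,0,0,0,0,-8.5,0,0,0,0,0,-8.5,0,0,0,0,0,-8.5,0,0,0,0,0,-8.5], jaw=5.8)

```text
clock: 20.0
position: [0.6138, 0.0139, 0.1214]
ee_rot: [-0.033, 0.417, 0.908, 0.025]
contact_force: [0.2, -0.4, -0.0]
width: 0.0579
```

```bash
python3 - <<'E'
from h import *
info();plan([.460,.0668,.15],235,12)
E
```

```text
t 20.0 pos [613.8  13.9 121.4] yaw 130.7 z [-0.0382  0.073  -0.9966] F [ 0.2 -0.4 -0. ] M [-0.05 -0.    0.04] w 57.9 q6 -0.87
1.186, -0.681, -0.156   0.41, -0.19, -8.69
1.274, -0.496, -0.156   0.41, -0.19, -8.69
1.334, -0.299, -0.158   0.41, -0.19, -8.69
1.364, -0.095, -0.161   0.41, -0.19, -8.69
1.362, 0.111, -0.165   0.41, -0.19, -8.69
1.329, 0.314, -0.171   0.41, -0.19, -8.69
1.266, 0.510, -0.179   0.41, -0.19, -8.69
1.174, 0.694, -0.187   0.41, -0.19, -8.69
1.055, 0.862, -0.197   0.41, -0.19, -8.69
0.912, 1.010, -0.207   0.41, -0.19, -8.69
0.748, 1.135, -0.217   0.41, -0.19, -8.69
0.567, 1.233, -0.228   0.41, -0.19, -8.69
```

```bash
python3 - <<'E'
from h import *
plan([.58,.025,.17],130.7,2)
E
```

```text
1.714, -0.876, -2.317   0.53, -2.30, -0.02
1.620, -0.898, -2.376   0.53, -2.30, -0.02
```

servo_tool(deltas=[1.7,-0.9,-2.3,0.5,-2.3,0,1.6,-0.9,-2.4,0.5,-2.3,0,0,0,0,0,0,0])

```text
clock: 20.3
position: [0.5758, 0.0236, 0.1647]
ee_rot: [-0.005, 0.417, 0.909, -0.003]
contact_force: [0.3, -0.5, -0.1]
width: 0.0578
```

```bash
python3 - <<'E'
from h import *
info();plan([.460,.0668,.155],235,12)
E
```

```text
t 20.3 pos [575.8  23.6 164.7] yaw 130.74 z [-1.050e-02 -9.000e-04 -9.999e-01] F [ 0.3 -0.5 -0.1] M [ 0.03  0.   -0.06] w 57.8 q6 -0.79
0.902, -0.496, 0.091   -0.00, -0.06, -8.69
0.967, -0.354, 0.090   -0.00, -0.06, -8.69
1.009, -0.204, 0.089   -0.00, -0.06, -8.69
1.028, -0.049, 0.088   -0.00, -0.06, -8.69
1.024, 0.107, 0.087   -0.00, -0.06, -8.69
0.996, 0.260, 0.086   -0.00, -0.06, -8.69
0.946, 0.408, 0.085   -0.00, -0.06, -8.69
0.873, 0.546, 0.084   -0.00, -0.06, -8.69
0.781, 0.672, 0.083   -0.00, -0.06, -8.69
0.670, 0.782, 0.082   -0.00, -0.06, -8.69
0.545, 0.874, 0.082   -0.00, -0.06, -8.69
0.406, 0.947, 0.081   -0.00, -0.06, -8.69
```

servo_tool(deltas=[0.9,-0.5,-0.1,0,0,-8.5,0.95,-0.35,-0.1,0,0,-8.5,1.0,-0.2,-0.1,0,0,-8.5,1.0,0,-0.1,0,0,-8.5,1.0,0.1,-0.1,0,0,-8.5,1.0,0.25,-0.1,0,0,-8.5,0.95,0.4,-0.1,0,0,-8.5,0.9,0.5,-0.1,0,0,-8.5,0.8,0.65,-0.1,0,0,-8.5,0.7,0.8,-0.1,0,0,-8.5,0.5,0.8,-0.1,0,0,-8.5,0,0,0,0,0,0])

```text
clock: 21.5
position: [0.4614, 0.0596, 0.1573]
ee_rot: [-0.019, -0.387, 0.922, 0.009]
contact_force: [0.4, -0.3, 0.9]
width: 0.0578
```

```bash
python3 - <<'E'
from h import *
info();plan([.460,.0668,.155],233,2)
E
```

```text
t 21.5 pos [461.4  59.6 157.3] yaw -134.46 z [-0.0424  0.0014 -0.9991] F [ 0.4 -0.3  0.9] M [-0.02 -0.02  0.01] w 57.8 q6 -2.39
-0.211, 0.296, 0.119   0.95, -0.76, -3.74
-0.228, 0.284, 0.117   0.95, -0.76, -3.74
```

```bash
python3 - <<'E'
from h import *
plan([.460,.0668,.145],226.5,2)
E
```

```text
-0.225, 0.281, 0.619   0.90, -0.82, -0.50
-0.219, 0.289, 0.617   0.90, -0.82, -0.50
```

servo_tool(deltas=[-0.25,0.3,0.5,0.9,-0.8,-0.4,-0.2,0.3,0.5,0.9,-0.8,-0.4,0,0,0,0,0,0])

```text
clock: 21.8
position: [0.4607, 0.0659, 0.1437]
ee_rot: [-0.002, -0.389, 0.921, 0.0]
contact_force: [-0.2, -0.4, -0.4]
width: 0.058
```

```bash
python3 - <<'E'
from h import *
info();snap('wrist','w15');plan([.460,.0668,.07],226,1)
z=load('w15');P=cloud(z)
for h,rr in((.147,.02),(.129,.035)):
    m=(abs(P[...,2]-h)<.004)&(np.linalg.norm(P[...,:2]-S,axis=-1)<rr)
    q=P[m];print(h,m.sum(),((q.max(0)+q.min(0))/2).round(4) if m.sum() else '',np.ptp(q,axis=0).round(4),np.median(q[:,2]))
E
```

```text
t 21.8 pos [460.7  65.9 143.7] yaw -134.25 z [-3.1e-03 -8.0e-04 -1.0e+00] F [-0.2 -0.4 -0.4] M [-0.01  0.06 -0.05] w 58.0 q6 -2.38
-0.003, 0.165, 7.400   0.06, -0.14, -0.24
0.147 569 [0.4612 0.0659 0.1459] [0.0171 0.0168 0.0053] 0.14672373175432898
0.129 1966 [0.4611 0.066  0.129 ] [0.041  0.0406 0.008 ] 0.12869103256314607
```

View pics/w15.png

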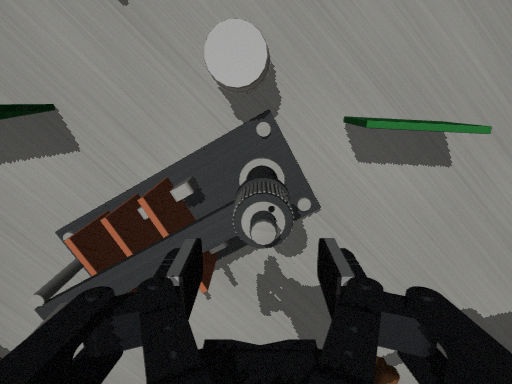

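servo_tool(deltas=[0,0,0.6,0,0,0,0,0,1.2,0,0,0,0,0,1.2,0,0,0,0,0,0.6,0,0,0,0,0,0,0,0,0])

```text
clock: 22.35
position: [0.4645, 0.0641, 0.1053]
ee_rot: [-0.001, -0.386, 0.923, -0.0]
contact_force: [-0.3, 0.7, 0.8]
width: 0.0578
```

```bash
python3 - <<'E'
from h import *
info();snap('wrist','w16');plan([.461,.066,.07],226,1)
E
```

```text
t 22.35 pos [464.5  64.1 105.3] yaw -134.61 z [-0.0024 -0.0016 -1.    ] F [-0.3  0.7  0.8] M [ 0.04 -0.01 -0.03] w 57.8 q6 -2.37
0.122, 0.405, 3.574   -0.00, -0.13, -0.61
```

View pics/w16.png

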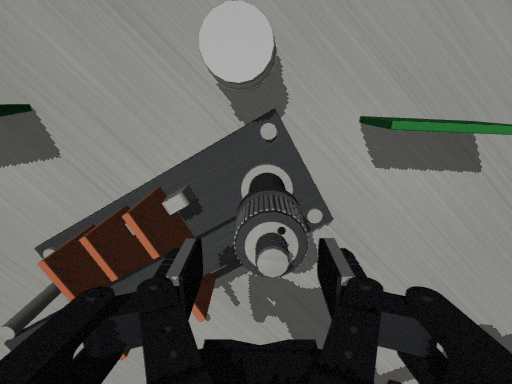

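servo_tool(deltas=[0.12,0.4,0,0,0,0,0,0.05,0.4,0,0,-0.4,0,0.1,1.0,0,0,0,0,0.1,1.0,0,0,0,0,0,0.3,0,0,0,0,0,0,0,0,0])

```text
clock: 23.0
position: [0.4598, 0.0681, 0.0776]
ee_rot: [0.0, -0.389, 0.921, -0.001]
contact_force: [0.2, -1.7, 0.4]
width: 0.0579
```

```bash
python3 - <<'E'
from h import *
info();snap('wrist','w17');plan([.461,.066,.07],226,1)
E
```

```text
t 23.0 pos [459.8  68.1  77.6] yaw -134.2 z [ 8.0e-04 -1.7e-03 -1.0e+00] F [ 0.2 -1.7  0.4] M [ 0.01 -0.02 -0.04] w 57.9 q6 -2.37
0.066, -0.232, 0.772   -0.10, -0.04, -0.20
```

View pics/w17.png

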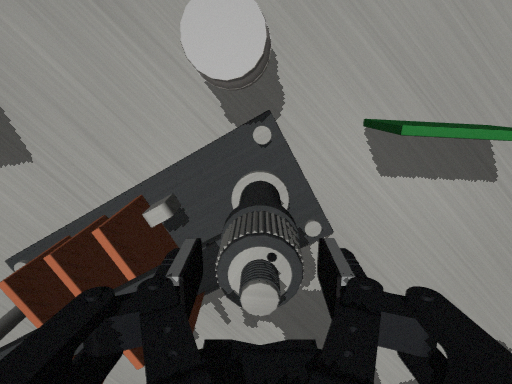

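servo_tool(deltas=[0.05,-0.05,0.4,0,0,0,0,0,0.3,0,0,0,0,0,0,0,0,0])

```text
clock: 23.35
position: [0.4605, 0.0673, 0.0705]
ee_rot: [0.001, -0.389, 0.921, -0.001]
contact_force: [-0.9, -0.4, 0.2]
width: 0.0581
```

```bash
python3 - <<'E'
from h import *
info()
E
```

```text
t 23.35 pos [460.5  67.3  70.5] yaw -134.2 z [ 0.002  -0.0016 -1.    ] F [-0.9 -0.4  0.2] M [-0.07 -0.02 -0.04] w 58.1 q6 -2.37
```

Grip the nut.

servo_tool(deltas=[0,0,0,0,0,0,0,0,0,0,0,0,0,0,0,0,0,0,0,0,0,0,0,0,0,0,0,0,0,0], jaw=3, grip_force=60)

```text
clock: 23.85
position: [0.4598, 0.0679, 0.0709]
ee_rot: [0.0, -0.389, 0.921, -0.0]
contact_force: [0.7, 0.6, -0.3]
width: 0.0386
```

```bash
python3 - <<'E'
from h import *
info();snap('wrist','w18')
E
```

```text
t 23.85 pos [459.8  67.9  70.9] yaw -134.23 z [ 1.e-03 -4.e-04 -1.e+00] F [ 0.7  0.6 -0.3] M [0.04 0.08 0.03] w 38.6 q6 -2.37
```

View pics/w18.png

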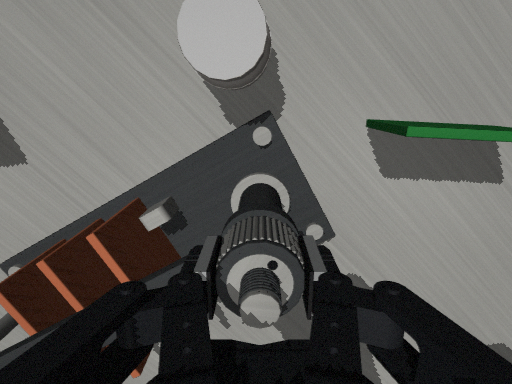

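servo_tool(deltas=[0,0,0,0,0,4,0,0,0.005,0,0,6,0,0,0.005,0,0,6,0,0,0.005,0,0,6,0,0,0.005,0,0,6,0,0,0,0,0,0])

```text
clock: 24.5
position: [0.4592, 0.0688, 0.0708]
ee_rot: [0.0, -0.145, 0.989, 0.0]
contact_force: [-0.7, -0.3, -0.3]
width: 0.0382
```

```bash
python3 - <<'E'
from h import *
info();snap('wrist','w19');print(pose()[0])
E
```

```text
t 24.5 pos [459.2  68.8  70.8] yaw -163.28 z [ 0.e+00  9.e-04 -1.e+00] F [-0.7 -0.3 -0.3] M [-0.11 -0.01 -0.03] w 38.2 q6 -1.87
[0.45921572 0.06875794 0.07077327]
```

View pics/w19.png

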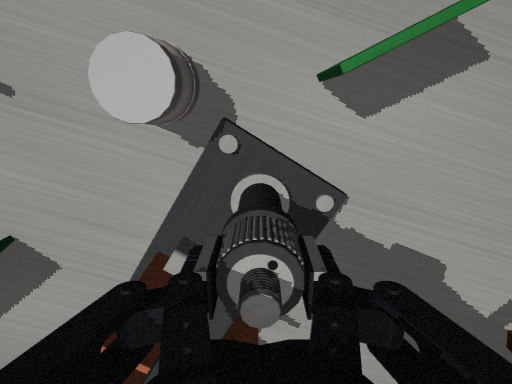

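servo_tool(deltas=[0,0,0.004,0,0,5,0,0,0.004,0,0,7,0,0,0.004,0,0,7,0,0,0.004,0,0,7,0,0,0.004,0,0,7,0,0,0.004,0,0,7,0,0,0.004,0,0,7,0,0,0.004,0,0,7,0,0,0.004,0,0,7,0,0,0.004,0,0,7,0,0,0.004,0,0,7,0,0,0.004,0,0,7,0,0,0,0,0,0])

```text
clock: 25.85
position: [0.4603, 0.0712, 0.0703]
ee_rot: [-0.001, 0.549, 0.836, 0.002]
contact_force: [0.7, 0.4, 0.4]
width: 0.038
```

```bash
python3 - <<'E'
from h import *
info()
E
```

```text
t 25.85 pos [460.3  71.2  70.3] yaw 113.34 z [ 0.001   0.0047 -1.    ] F [0.7 0.4 0.4] M [-0.    0.27 -0.06] w 38.0 q6 -0.41
```

servo_tool(deltas=[-0.15,0,0.004,0,0,5,-0.1,0,0.004,0,0,6,-0.05,0,0.004,0,0,6,-0.03,0,0.004,0,0,6,-0.03,0,0.004,0,0,6,0,0,0,0,0,0])

```text
clock: 26.45
position: [0.4612, 0.0717, 0.0702]
ee_rot: [-0.004, 0.74, 0.673, 0.004]
contact_force: [-0.1, 0.8, -0.0]
width: 0.0384
```

```bash
python3 - <<'E'
from h import *
info();p,R=pose();print(R.inv().apply(np.r_[S-p[:2],0])*1000)
E
```

```text
t 26.45 pos [461.2  71.7  70.2] yaw 84.62 z [ 6.000e-04  1.220e-02 -9.999e-01] F [-0.1  0.8 -0. ] M [-0.07  0.08 -0.04] w 38.4 q6 0.08
[-4.95004955 -0.7007028  -0.05994023]
```

```bash
python3 - <<'E'
from h import *
plan([.4602,.0675,.070],84.6,1); snap('wrist','w20')
E
```

```text
-0.424, -0.057, 0.013   -0.03, -0.70, 0.02
```

View pics/w20.png

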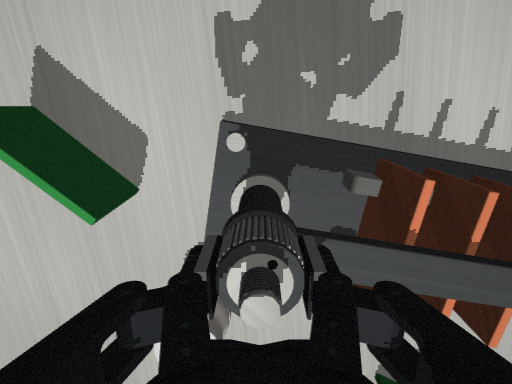

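servo_tool(deltas=[0,0,0.003,0,-0.3,4,0,0,0.004,0,-0.2,5,0,0,0.004,0,0,5,0,0,0.004,0,0,5,0,0,0,0,0,0])

```text
clock: 27.0
position: [0.4617, 0.0711, 0.0701]
ee_rot: [-0.001, 0.837, 0.547, 0.001]
contact_force: [-0.7, 1.0, 0.5]
width: 0.0386
```

```bash
python3 - <<'E'
from h import *
info()
E
```

```text
t 27.0 pos [461.7  71.1  70.1] yaw 66.28 z [ 3.0e-04  2.4e-03 -1.0e+00] F [-0.7  1.   0.5] M [ 0.13  0.12 -0.07] w 38.6 q6 0.41
```

servo_tool(deltas=[0,0,0.003,0,-0.1,4,0,0,0.004,0,0,5,0,0,0.004,0,0,5,0,0,0.004,0,0,5,0,0,0,0,0,0])

```text
clock: 27.5
position: [0.4622, 0.0707, 0.07]
ee_rot: [-0.0, 0.914, 0.407, 0.0]
contact_force: [-0.3, 1.4, 0.6]
width: 0.0384
```

servo_tool(deltas=[0,0,0.003,0,-0.1,3,0,0,0.003,0,0,4,0,0,0.003,0,0,4])

```text
clock: 27.8
position: [0.4624, 0.0704, 0.0699]
ee_rot: [0.001, 0.947, 0.322, -0.0]
contact_force: [-0.6, 0.7, 0.7]
width: 0.0383
```

```bash
python3 - <<'E'
from h import *
info()
E
```

```text
t 27.8 pos [462.4  70.4  69.9] yaw 37.56 z [-4.0e-04 -1.3e-03 -1.0e+00] F [-0.6  0.7  0.7] M [0.17 0.04 0.04] w 38.3 q6 0.92
```

servo_tool(deltas=[0,0,0.003,0,0,4,0,0,0.003,0,0,4,0,0,0.003,0,0,4])

```text
clock: 28.1
position: [0.4626, 0.0701, 0.0698]
ee_rot: [0.001, 0.974, 0.225, -0.0]
contact_force: [0.5, -0.5, 0.5]
width: 0.0384
```

```bash
python3 - <<'E'
from h import *
info()
E
```

```text
t 28.1 pos [462.6  70.1  69.8] yaw 26.01 z [-0.     -0.0016 -1.    ] F [ 0.5 -0.5  0.5] M [0.22 0.05 0.07] w 38.4 q6 1.12
```

servo_tool(deltas=[0,0,0.002,0,0,4,0,0,0.002,0,0,4])

```text
clock: 28.3
position: [0.4627, 0.0698, 0.0698]
ee_rot: [0.001, 0.987, 0.159, -0.0]
contact_force: [0.3, -0.3, 0.2]
width: 0.0379
```

```bash
python3 - <<'E'
from h import *
info()
E
```

```text
t 28.3 pos [462.7  69.8  69.8] yaw 18.31 z [ 1.0e-04 -1.8e-03 -1.0e+00] F [ 0.3 -0.3  0.2] M [0.28 0.08 0.05] w 37.9 q6 1.25
```

Turned 207°. Go on in small pieces.

servo_tool(deltas=[0,0,0.002,0,0,4,0,0,0.002,0,0,4])

```text
clock: 28.5
position: [0.4621, 0.0694, 0.0698]
ee_rot: [0.001, 0.996, 0.094, -0.001]
contact_force: [-0.6, 1.1, 5.0]
width: 0.0384
```

```bash
python3 - <<'E'
from h import *
info()
E
```

```text
t 28.5 pos [462.1  69.4  69.8] yaw 10.84 z [-0.0013 -0.003  -1.    ] F [-0.6  1.1  5. ] M [0.22 0.24 1.27] w 38.4 q6 1.39
```

servo_tool(deltas=[0,0,0.002,0,0,4,0,0,0.002,0,0,4])

```text
clock: 28.7
position: [0.4595, 0.0689, 0.0699]
ee_rot: [0.003, 0.999, 0.032, -0.003]
contact_force: [-0.8, 3.2, 1.2]
width: 0.0385
```

```bash
python3 - <<'E'
from h import *
info()
E
```

```text
t 28.7 pos [459.5  68.9  69.9] yaw 3.69 z [-0.0062 -0.0052 -1.    ] F [-0.8  3.2  1.2] M [0.52 0.2  1.53] w 38.5 q6 1.51
```

```bash
python3 - <<'E'
from h import *
snap('wrist','w21');info()
a=load('w20')['p'][220:340,200:320,::-1];b=load('w21')['p'][220:340,200:320,::-1]
cv2.imwrite('pics/cmp.png',cv2.resize(np.hstack([a,b]),None,fx=3.2,fy=3.2,interpolation=cv2.INTER_CUBIC))
E
```

```text
t 28.75 pos [459.5  69.   69.8] yaw 3.6 z [-0.0061 -0.0053 -1.    ] F [-2.7  1.1  2.6] M [0.25 0.62 1.49] w 38.4 q6 1.52
```

View pics/cmp.png

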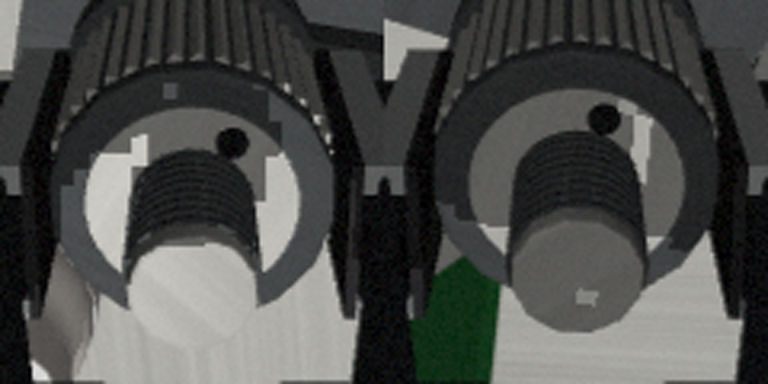

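```bash
cat >> h.py <<'E'
def rect(f,p,yw,h=.1278,sc=8,half=24):
    z=load(f);R=down(yw)
    c=np.array([p[0],p[1],h]);N=2*half*sc
    src=[];dst=[]
    for a,b in((-1,-1),(1,-1),(1,1),(-1,1)):
        X=c+R.apply([a*half/1000,b*half/1000,0]);src.append(proj(z,X)[0]);dst.append([(a+1)*N/2,(b+1)*N/2])
    H=cv2.getPerspectiveTransform(np.float32(src),np.float32(dst))
    return cv2.warpPerspective(z['p'][:,:,::-1],H,(N,N),flags=cv2.INTER_CUBIC)
E
python3 - <<'E'
from h import *
a=rect('w20',(.4602,.0690),84.62,.1283);b=rect('w21',(.4595,.0690),3.6,.1275)
cv2.imwrite('pics/rect.png',np.hstack([a,b]))
E
```

```text
(no output)
```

View pics/rect.png

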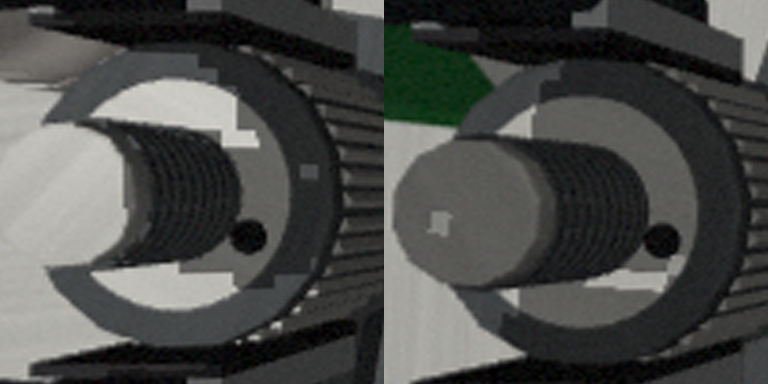

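servo_tool(deltas=[0,0,0,0,0,-4,0,0,-0.003,0,0,-6,0,0,-0.004,0,0,-7,0,0,-0.004,0,0,-7,0,0,-0.004,0,0,-7,0,0,-0.004,0,0,-7,0,0,-0.004,0,0,-7,0,0,-0.004,0,0,-7,0,0,-0.004,0,0,-7,0,0,-0.004,0,0,-7,0,0,-0.004,0,0,-7,0,0,0,0,0,0])

```text
clock: 29.95
position: [0.4608, 0.0678, 0.0703]
ee_rot: [0.001, 0.751, 0.661, -0.003]
contact_force: [-0.8, 1.4, 0.5]
width: 0.0382
```

```bash
python3 - <<'E'
from h import *
info();snap('wrist','w22');info();p,R=pose()
b=rect('w21',(.4595,.0690),3.6,.1275);a=rect('w22',p[:2],yaw(R),.1279)
cv2.imwrite('pics/rect2.png',np.hstack([b,a]))
E
```

```text
t 29.95 pos [460.8  67.8  70.3] yaw 82.72 z [-0.0028 -0.0062 -1.    ] F [-0.8  1.4  0.5] M [ 0.04 -0.09  0.09] w 38.2 q6 0.13
t 30.0 pos [460.8  67.8  70.3] yaw 82.57 z [-0.0027 -0.0062 -1.    ] F [-0.   0.7  0.5] M [-0.03 -0.12  0.01] w 38.4 q6 0.14
```

View pics/rect2.png

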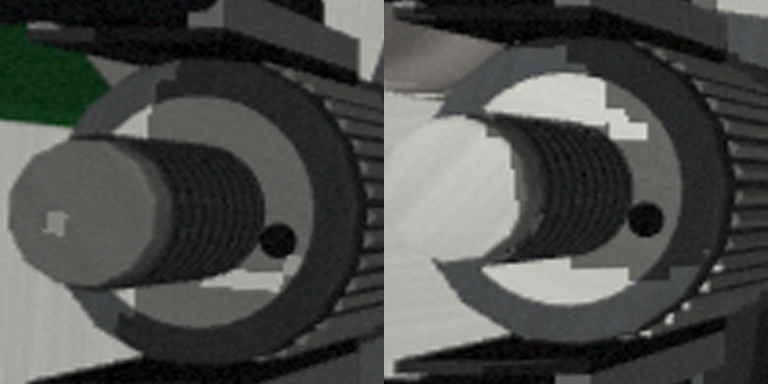

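servo_tool(deltas=[0,0,-0.003,0,0.1,-5,0,0,-0.003,0,0.1,-5,0,0,0,0,0,-1,0,0,0,0,0,0])

```text
clock: 30.4
position: [0.4611, 0.0679, 0.0704]
ee_rot: [0.0, 0.683, 0.73, -0.001]
contact_force: [-1.0, 1.1, -0.4]
width: 0.0384
```

```bash
python3 - <<'E'
from h import *
info()
E
```

```text
t 30.4 pos [461.1  67.9  70.4] yaw 93.77 z [-0.0015 -0.0021 -1.    ] F [-1.   1.1 -0.4] M [-0.04 -0.14  0.08] w 38.4 q6 -0.07
```

```bash
python3 - <<'E'
from h import *
snap('wrist','w23');p,R=pose();info();snap('scene','sc23');snap('top','top23')
b=rect('w21',(.4595,.0690),3.6,.1275);a=rect('w23',p[:2],yaw(R),.128)
cv2.imwrite('pics/rect3.png',np.hstack([b,a]))
for f in('sc23','top23'):
    z=load(f);P=cloud(z);r=np.linalg.norm(P[...,:2]-S,axis=-1);an=np.degrees(np.arctan2(P[...,1]-S[1],P[...,0]-S[0]))
    m=(abs(P[...,2]-.0945)<.003)&(r>.06)&(r<.225)&(abs(an)<40);print(f,'keeper',m.sum(),np.median(an[m]) if m.sum() else '')
    tops(f,.082,12,.004)
z=load('sc23');cv2.imwrite('pics/sc23c.png',cv2.resize(z['p'][110:290,80:380,::-1],None,fx=2.6,fy=2.6))
E
```

```text
t 30.45 pos [461.1  68.   70.4] yaw 93.76 z [-0.0016 -0.0021 -1.    ] F [-0.9  1.7  0.2] M [-0.05 -0.12  0.05] w 38.6 q6 -0.07
sc23 keeper 361 -14.270414317868592
[255. 197.] 32 z 0.0811 mid [537.2  16.2] ang 73.94 len 30.4 wid 9.8
[278. 200.] 37 z 0.0814 mid [553.7  75.3] ang 76.82 len 34.4 wid 9.7
[253. 207.] 31 z 0.0815 mid [573.4   5.8] ang 73.26 len 32.0 wid 10.1
[277. 210.] 38 z 0.0816 mid [589.1  66.1] ang 75.8 len 36.7 wid 8.8
[251. 217.] 36 z 0.0808 mid [609.3  -3.9] ang 74.81 len 30.9 wid 8.3
[275. 220.] 41 z 0.081 mid [625.2  55.4] ang 73.14 len 37.0 wid 9.1
top23 keeper 206 -14.466340032573324
[254. 156.] 26 z 0.0819 mid [624.2  58.4] ang 72.04 len 33.5 wid 6.4
[275. 162.] 26 z 0.0818 mid [607.2  -2.7] ang 73.92 len 34.6 wid 6.4
```

View pics/rect3.png

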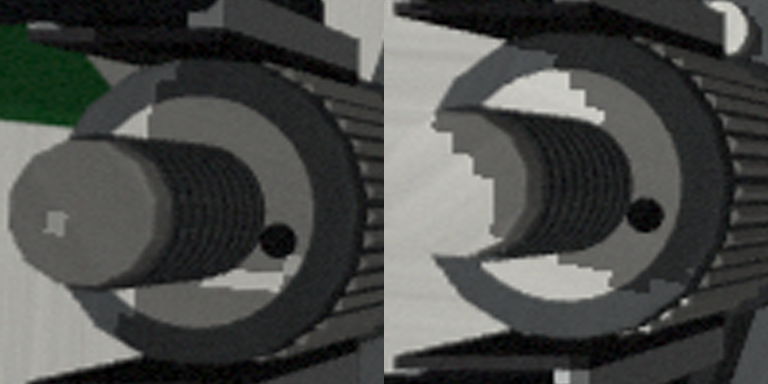

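View pics/sc23c.png

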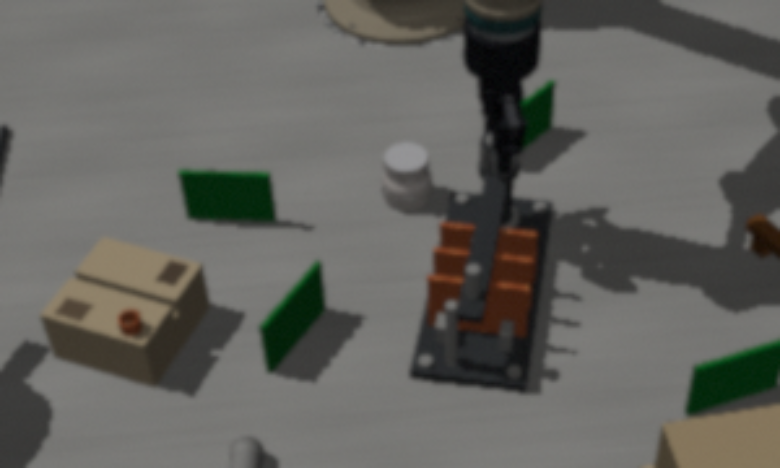

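View pics/w23.png

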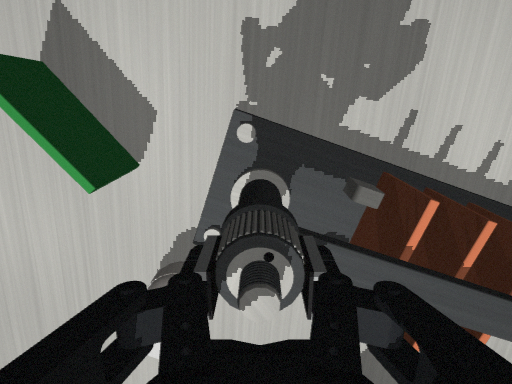

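```bash
python3 - <<'E'
from h import *
for f in('sc14','sc23'):
    z=load(f);P=cloud(z);r=np.linalg.norm(P[...,:2]-S,axis=-1);an=np.degrees(np.arctan2(P[...,1]-S[1],P[...,0]-S[0]))
    m=(abs(P[...,2]-.0945)<.003)&(r>.1)&(r<.225)&(abs(an)<40);print(f,m.sum(),np.median(an[m]))
    m=(abs(P[...,2]-.131)<.004)&(r>.17)&(r<.21)&(abs(an)<40);print(m.sum(),np.median(an[m]))
s=manip.get_state();print(s['clock'],s['width'])
E
```

```text
sc14 273 -14.187423364727712
23 -14.63933996303957
sc23 270 -14.321097006596537
19 -14.390313556397873
30.55 0.03846621613818266
```

Keeper unchanged since it was pushed onto its stop. Handing in.

```bash
python3 -c "
from h import *
print(manip.sign_off())"
```

```text
the job is handed in; nothing more can be done
None
```

The job is handed in at about 30.6 s of the 61 s allowed, with the gripper still holding the nut.

- **Fin:** It stands in the empty slot at jig x = 85 mm. Its top is level with the two neighbours, and it is centred to about 1 mm. It bottomed with about 5 N on the wrist.
- **Keeper:** The bar was swung until it stopped moving, at about 7 N. The wrist camera put it at −15.4° in the world frame, against about −15.3° for the jig's axis. The scene and top cameras read about −14.3° and −14.5°. The scene camera gave the same angle before and after the nut work, so I took the difference as calibration error.
- **Nut:** It turned clockwise about 210° until the moment jumped to roughly 1.3–1.5 N m. The pads then slipped by about 10–13° on the bottomed nut. I backed it off 90°; tool yaw (90.2°) and the punch mark (89.9°, good to a few degrees) agree. The grip is at 60 N, with the fingers 38.5 mm open.

**What went wrong or disagreed:**
- **Finger length:** The fingertips turned out to end about 30 mm short of the reported TCP. The fin was therefore held by only a few millimetres of its top edge. The first pass at the keeper pin went over it without touching. I then corrected for the offset.
- **Grip opening on the fin:** The opening read about 3 mm while holding the 6 mm fin.
- **Bystanders:** The flux jar and collar look undisturbed in the last scene picture. I did not measure them or the brush again.

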